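# Restock the coffee-tin rack and pull its lid down with the hook pole

## Task

Restock the coffee-tin rack: set a spare tin upright into every empty pocket, leaving the tins that are already there where they are and any spares left over standing on the counter. Then take the hook pole by its handle, put its hook through the ring at the top of the open lid and draw the lid down with it until it is fully shut; unhook the pole and lay it flat along its mat again. Do not push the espresso cup about.

Things in the scene. Friction and masses are not known exactly. Their poses are not given: they have to be found in the camera images.
- stock0_mid (a point): closed aluminium coffee tin with a darker lid band, a plain upright cylinder 42 mm across and 50 mm tall, 50 to 100 g; this point is at its centre, half-way up, z along its axis. It stands in pocket 0 of the rack from the start, or is absent (then that pocket is empty)
- stock1_mid (a point): closed aluminium coffee tin with a darker lid band, a plain upright cylinder 42 mm across and 50 mm tall, 50 to 100 g; this point is at its centre, half-way up, z along its axis. It stands in pocket 1 of the rack from the start, or is absent (then that pocket is empty)
- stock2_mid (a point): closed aluminium coffee tin with a darker lid band, a plain upright cylinder 42 mm across and 50 mm tall, 50 to 100 g; this point is at its centre, half-way up, z along its axis. It stands in pocket 2 of the rack from the start, or is absent (then that pocket is empty)
- stock3_mid (a point): closed aluminium coffee tin with a darker lid band, a plain upright cylinder 42 mm across and 50 mm tall, 50 to 100 g; this point is at its centre, half-way up, z along its axis. It stands in pocket 3 of the rack from the start, or is absent (then that pocket is empty)
- stock4_mid (a point): closed aluminium coffee tin with a darker lid band, a plain upright cylinder 42 mm across and 50 mm tall, 50 to 100 g; this point is at its centre, half-way up, z along its axis. It stands in pocket 4 of the rack from the start, or is absent (then that pocket is empty)
- stock5_mid (a point): closed aluminium coffee tin with a darker lid band, a plain upright cylinder 42 mm across and 50 mm tall, 50 to 100 g; this point is at its centre, half-way up, z along its axis. It stands in pocket 5 of the rack from the start, or is absent (then that pocket is empty)
- spare0_mid (a point): spare tin standing loose on the counter to the robot's right, near an espresso cup: closed aluminium coffee tin with a darker lid band, a plain upright cylinder 42 mm across and 50 mm tall, 50 to 100 g; this point is at its centre, half-way up, z along its axis. It may get knocked aside during the work
- spare1_mid (a point): spare tin standing loose on the counter to the robot's right, near an espresso cup: closed aluminium coffee tin with a darker lid band, a plain upright cylinder 42 mm across and 50 mm tall, 50 to 100 g; this point is at its centre, half-way up, z along its axis. It may get knocked aside during the work
- spare2_mid (a point): spare tin standing loose on the counter to the robot's right, near an espresso cup: closed aluminium coffee tin with a darker lid band, a plain upright cylinder 42 mm across and 50 mm tall, 50 to 100 g; this point is at its centre, half-way up, z along its axis. It may get knocked aside during the work
- spare3_mid (a point): spare tin standing loose on the counter to the robot's right, near an espresso cup: closed aluminium coffee tin with a darker lid band, a plain upright cylinder 42 mm across and 50 mm tall, 50 to 100 g; this point is at its centre, half-way up, z along its axis. It may get knocked aside during the work
- spare4_mid (a point): spare tin standing loose on the counter to the robot's right, near an espresso cup: closed aluminium coffee tin with a darker lid band, a plain upright cylinder 42 mm across and 50 mm tall, 50 to 100 g; this point is at its centre, half-way up, z along its axis. It may get knocked aside during the work
- pocket0 (a point): mouth centre of a round pocket of the rack, 47 mm wide with a 3 mm bevel, 14 mm deep, flat floor; row away from the hinge; this point is flush with the top of the wooden pocket plate (58 mm above the counter), axes as the rack's. A tin standing in it has its centre 11 mm above this point and its top 36 mm above it
- pocket1 (a point): mouth centre of a round pocket of the rack, 47 mm wide with a 3 mm bevel, 14 mm deep, flat floor; row away from the hinge; this point is flush with the top of the wooden pocket plate (58 mm above the counter), axes as the rack's. A tin standing in it has its centre 11 mm above this point and its top 36 mm above it
- pocket2 (a point): mouth centre of a round pocket of the rack, 47 mm wide with a 3 mm bevel, 14 mm deep, flat floor; row away from the hinge; this point is flush with the top of the wooden pocket plate (58 mm above the counter), axes as the rack's. A tin standing in it has its centre 11 mm above this point and its top 36 mm above it
- pocket3 (a point): mouth centre of a round pocket of the rack, 47 mm wide with a 3 mm bevel, 14 mm deep, flat floor; row nearer the hinge; this point is flush with the top of the wooden pocket plate (58 mm above the counter), axes as the rack's. A tin standing in it has its centre 11 mm above this point and its top 36 mm above it
- pocket4 (a point): mouth centre of a round pocket of the rack, 47 mm wide with a 3 mm bevel, 14 mm deep, flat floor; row nearer the hinge; this point is flush with the top of the wooden pocket plate (58 mm above the counter), axes as the rack's. A tin standing in it has its centre 11 mm above this point and its top 36 mm above it
- pocket5 (a point): mouth centre of a round pocket of the rack, 47 mm wide with a 3 mm bevel, 14 mm deep, flat floor; row nearer the hinge; this point is flush with the top of the wooden pocket plate (58 mm above the counter), axes as the rack's. A tin standing in it has its centre 11 mm above this point and its top 36 mm above it
- rack: fixed black coffee-tin rack, 250 mm (x) by 170 mm (y), 102 mm high, origin at the centre of its underside, z up. A wooden plate, top at 58 mm, has 2 rows (y = -45 and +15 mm) of 3 pockets (70 mm apart in x); 5 mm walls rise all round to 102 mm. The clear lid hinges on the +y wall: hinge line along x, 85 mm to +y of the origin and 103 mm up
- lid (a joint): angle of the clear flat lid (250 x 170 x 5 mm, 200 g): 0 = shut, level on the rack's walls; pi/2 = upright; at the start it stands open, leaning back beyond upright, at 1.75 to 2.05 rad (stop at 2.15). A stiff hinge holds it where it is left; turning it takes 1 to 3 N at the ring
- lid_ring (a point): centre of the steel ring on the middle of the lid's free edge, 200 mm from the hinge line. At lid angle a it lies 200*cos(a) mm from the hinge towards the rack's -y and 200*sin(a) mm above it. Its round hole is 34 mm across, its bar 7 mm thick; it stands in the plane across the hinge: the hole always looks along the rack's x axis (this point's x too)
- pole_grip (a point): hook pole, about 200 g: where to hold it, near its balance point, centre of its square handle section (24 x 24 mm; handle reaches 90 mm to -y, 50 mm to +y). A 9 mm rod runs on along +y; 170 mm from here it bends square to +x: the hook tip, 45 mm long, level. Lying flat, this point is 12 mm above its support. Axes: y along the pole to the hook, x along the tip, z up. It may get knocked aside
- pole_hook (a point): middle of the pole's hook tip (9 mm thick, reaching 22.5 mm either way along the pole's x); 170 mm in y and 22.5 mm in x from the holding place; axes as the pole's
- mat: fixed black rubber mat for the pole, 100 mm (its x) by 340 mm (its y), 4 mm thick, origin at the centre of its underside; to the robot's right, nearer than the spare tins
- cup_mid (a point): bystander: white espresso cup, 62 mm wide, 50 mm tall, among the spare tins; centre at mid-height

How it is judged:
On the way, in this order (a step that is already met when the one before it is completed fails the run):
1. every pocket holds an upright tin while the lid still stands open (((horizontal distance between stock0_mid and pocket0 below 0.006 m and z of stock0_mid in the frame of pocket0 below 0.015 m and angle between stock0_mid's own z axis and vertical below 0.12 rad) or (horizontal distance between spare0_mid and pocket0 below 0.006 m and z of spare0_mid in the frame of pocket0 below 0.015 m and angle between spare0_mid's own z axis and vertical below 0.12 rad) or (horizontal distance between spare1_mid and pocket0 below 0.006 m and z of spare1_mid in the frame of pocket0 below 0.015 m and angle between spare1_mid's own z axis and vertical below 0.12 rad) or (horizontal distance between spare2_mid and pocket0 below 0.006 m and z of spare2_mid in the frame of pocket0 below 0.015 m and angle between spare2_mid's own z axis and vertical below 0.12 rad) or (horizontal distance between spare3_mid and pocket0 below 0.006 m and z of spare3_mid in the frame of pocket0 below 0.015 m and angle between spare3_mid's own z axis and vertical below 0.12 rad) or (horizontal distance between spare4_mid and pocket0 below 0.006 m and z of spare4_mid in the frame of pocket0 below 0.015 m and angle between spare4_mid's own z axis and vertical below 0.12 rad)) and ((horizontal distance between stock1_mid and pocket1 below 0.006 m and z of stock1_mid in the frame of pocket1 below 0.015 m and angle between stock1_mid's own z axis and vertical below 0.12 rad) or (horizontal distance between spare0_mid and pocket1 below 0.006 m and z of spare0_mid in the frame of pocket1 below 0.015 m and angle between spare0_mid's own z axis and vertical below 0.12 rad) or (horizontal distance between spare1_mid and pocket1 below 0.006 m and z of spare1_mid in the frame of pocket1 below 0.015 m and angle between spare1_mid's own z axis and vertical below 0.12 rad) or (horizontal distance between spare2_mid and pocket1 below 0.006 m and z of spare2_mid in the frame of pocket1 below 0.015 m and angle between spare2_mid's own z axis and vertical below 0.12 rad) or (horizontal distance between spare3_mid and pocket1 below 0.006 m and z of spare3_mid in the frame of pocket1 below 0.015 m and angle between spare3_mid's own z axis and vertical below 0.12 rad) or (horizontal distance between spare4_mid and pocket1 below 0.006 m and z of spare4_mid in the frame of pocket1 below 0.015 m and angle between spare4_mid's own z axis and vertical below 0.12 rad)) and ((horizontal distance between stock2_mid and pocket2 below 0.006 m and z of stock2_mid in the frame of pocket2 below 0.015 m and angle between stock2_mid's own z axis and vertical below 0.12 rad) or (horizontal distance between spare0_mid and pocket2 below 0.006 m and z of spare0_mid in the frame of pocket2 below 0.015 m and angle between spare0_mid's own z axis and vertical below 0.12 rad) or (horizontal distance between spare1_mid and pocket2 below 0.006 m and z of spare1_mid in the frame of pocket2 below 0.015 m and angle between spare1_mid's own z axis and vertical below 0.12 rad) or (horizontal distance between spare2_mid and pocket2 below 0.006 m and z of spare2_mid in the frame of pocket2 below 0.015 m and angle between spare2_mid's own z axis and vertical below 0.12 rad) or (horizontal distance between spare3_mid and pocket2 below 0.006 m and z of spare3_mid in the frame of pocket2 below 0.015 m and angle between spare3_mid's own z axis and vertical below 0.12 rad) or (horizontal distance between spare4_mid and pocket2 below 0.006 m and z of spare4_mid in the frame of pocket2 below 0.015 m and angle between spare4_mid's own z axis and vertical below 0.12 rad)) and ((horizontal distance between stock3_mid and pocket3 below 0.006 m and z of stock3_mid in the frame of pocket3 below 0.015 m and angle between stock3_mid's own z axis and vertical below 0.12 rad) or (horizontal distance between spare0_mid and pocket3 below 0.006 m and z of spare0_mid in the frame of pocket3 below 0.015 m and angle between spare0_mid's own z axis and vertical below 0.12 rad) or (horizontal distance between spare1_mid and pocket3 below 0.006 m and z of spare1_mid in the frame of pocket3 below 0.015 m and angle between spare1_mid's own z axis and vertical below 0.12 rad) or (horizontal distance between spare2_mid and pocket3 below 0.006 m and z of spare2_mid in the frame of pocket3 below 0.015 m and angle between spare2_mid's own z axis and vertical below 0.12 rad) or (horizontal distance between spare3_mid and pocket3 below 0.006 m and z of spare3_mid in the frame of pocket3 below 0.015 m and angle between spare3_mid's own z axis and vertical below 0.12 rad) or (horizontal distance between spare4_mid and pocket3 below 0.006 m and z of spare4_mid in the frame of pocket3 below 0.015 m and angle between spare4_mid's own z axis and vertical below 0.12 rad)) and ((horizontal distance between stock4_mid and pocket4 below 0.006 m and z of stock4_mid in the frame of pocket4 below 0.015 m and angle between stock4_mid's own z axis and vertical below 0.12 rad) or (horizontal distance between spare0_mid and pocket4 below 0.006 m and z of spare0_mid in the frame of pocket4 below 0.015 m and angle between spare0_mid's own z axis and vertical below 0.12 rad) or (horizontal distance between spare1_mid and pocket4 below 0.006 m and z of spare1_mid in the frame of pocket4 below 0.015 m and angle between spare1_mid's own z axis and vertical below 0.12 rad) or (horizontal distance between spare2_mid and pocket4 below 0.006 m and z of spare2_mid in the frame of pocket4 below 0.015 m and angle between spare2_mid's own z axis and vertical below 0.12 rad) or (horizontal distance between spare3_mid and pocket4 below 0.006 m and z of spare3_mid in the frame of pocket4 below 0.015 m and angle between spare3_mid's own z axis and vertical below 0.12 rad) or (horizontal distance between spare4_mid and pocket4 below 0.006 m and z of spare4_mid in the frame of pocket4 below 0.015 m and angle between spare4_mid's own z axis and vertical below 0.12 rad)) and ((horizontal distance between stock5_mid and pocket5 below 0.006 m and z of stock5_mid in the frame of pocket5 below 0.015 m and angle between stock5_mid's own z axis and vertical below 0.12 rad) or (horizontal distance between spare0_mid and pocket5 below 0.006 m and z of spare0_mid in the frame of pocket5 below 0.015 m and angle between spare0_mid's own z axis and vertical below 0.12 rad) or (horizontal distance between spare1_mid and pocket5 below 0.006 m and z of spare1_mid in the frame of pocket5 below 0.015 m and angle between spare1_mid's own z axis and vertical below 0.12 rad) or (horizontal distance between spare2_mid and pocket5 below 0.006 m and z of spare2_mid in the frame of pocket5 below 0.015 m and angle between spare2_mid's own z axis and vertical below 0.12 rad) or (horizontal distance between spare3_mid and pocket5 below 0.006 m and z of spare3_mid in the frame of pocket5 below 0.015 m and angle between spare3_mid's own z axis and vertical below 0.12 rad) or (horizontal distance between spare4_mid and pocket5 below 0.006 m and z of spare4_mid in the frame of pocket5 below 0.015 m and angle between spare4_mid's own z axis and vertical below 0.12 rad)) and value of joint lid above 1.4 rad), for 0.3 s.
2. the pole's hook is through the ring while the lid still stands open (distance between pole_hook and lid_ring below 0.024 m and value of joint lid above 1.3 rad), for 0.1 s.
3. the hook, still in the ring, has drawn the lid more than half-way down (distance between pole_hook and lid_ring below 0.024 m and value of joint lid below 0.75 rad), for 0.1 s.
4. the lid is shut (value of joint lid below 0.06 rad), for 0.2 s.
At the end, for the whole second after the job is handed in: every pocket holds an upright tin, fully down within 6 mm of its centre, original tins in place; left-over spares stand on the counter; lid shut within 0.06 rad; pole flat and still on its mat, along it within 0.35 rad, holding place within 45 mm (x) and 110 mm (y) of the mat's middle (((horizontal distance between stock0_mid and pocket0 below 0.006 m and z of stock0_mid in the frame of pocket0 below 0.015 m and angle between stock0_mid's own z axis and vertical below 0.12 rad) or (horizontal distance between spare0_mid and pocket0 below 0.006 m and z of spare0_mid in the frame of pocket0 below 0.015 m and angle between spare0_mid's own z axis and vertical below 0.12 rad) or (horizontal distance between spare1_mid and pocket0 below 0.006 m and z of spare1_mid in the frame of pocket0 below 0.015 m and angle between spare1_mid's own z axis and vertical below 0.12 rad) or (horizontal distance between spare2_mid and pocket0 below 0.006 m and z of spare2_mid in the frame of pocket0 below 0.015 m and angle between spare2_mid's own z axis and vertical below 0.12 rad) or (horizontal distance between spare3_mid and pocket0 below 0.006 m and z of spare3_mid in the frame of pocket0 below 0.015 m and angle between spare3_mid's own z axis and vertical below 0.12 rad) or (horizontal distance between spare4_mid and pocket0 below 0.006 m and z of spare4_mid in the frame of pocket0 below 0.015 m and angle between spare4_mid's own z axis and vertical below 0.12 rad)) and ((horizontal distance between stock1_mid and pocket1 below 0.006 m and z of stock1_mid in the frame of pocket1 below 0.015 m and angle between stock1_mid's own z axis and vertical below 0.12 rad) or (horizontal distance between spare0_mid and pocket1 below 0.006 m and z of spare0_mid in the frame of pocket1 below 0.015 m and angle between spare0_mid's own z axis and vertical below 0.12 rad) or (horizontal distance between spare1_mid and pocket1 below 0.006 m and z of spare1_mid in the frame of pocket1 below 0.015 m and angle between spare1_mid's own z axis and vertical below 0.12 rad) or (horizontal distance between spare2_mid and pocket1 below 0.006 m and z of spare2_mid in the frame of pocket1 below 0.015 m and angle between spare2_mid's own z axis and vertical below 0.12 rad) or (horizontal distance between spare3_mid and pocket1 below 0.006 m and z of spare3_mid in the frame of pocket1 below 0.015 m and angle between spare3_mid's own z axis and vertical below 0.12 rad) or (horizontal distance between spare4_mid and pocket1 below 0.006 m and z of spare4_mid in the frame of pocket1 below 0.015 m and angle between spare4_mid's own z axis and vertical below 0.12 rad)) and ((horizontal distance between stock2_mid and pocket2 below 0.006 m and z of stock2_mid in the frame of pocket2 below 0.015 m and angle between stock2_mid's own z axis and vertical below 0.12 rad) or (horizontal distance between spare0_mid and pocket2 below 0.006 m and z of spare0_mid in the frame of pocket2 below 0.015 m and angle between spare0_mid's own z axis and vertical below 0.12 rad) or (horizontal distance between spare1_mid and pocket2 below 0.006 m and z of spare1_mid in the frame of pocket2 below 0.015 m and angle between spare1_mid's own z axis and vertical below 0.12 rad) or (horizontal distance between spare2_mid and pocket2 below 0.006 m and z of spare2_mid in the frame of pocket2 below 0.015 m and angle between spare2_mid's own z axis and vertical below 0.12 rad) or (horizontal distance between spare3_mid and pocket2 below 0.006 m and z of spare3_mid in the frame of pocket2 below 0.015 m and angle between spare3_mid's own z axis and vertical below 0.12 rad) or (horizontal distance between spare4_mid and pocket2 below 0.006 m and z of spare4_mid in the frame of pocket2 below 0.015 m and angle between spare4_mid's own z axis and vertical below 0.12 rad)) and ((horizontal distance between stock3_mid and pocket3 below 0.006 m and z of stock3_mid in the frame of pocket3 below 0.015 m and angle between stock3_mid's own z axis and vertical below 0.12 rad) or (horizontal distance between spare0_mid and pocket3 below 0.006 m and z of spare0_mid in the frame of pocket3 below 0.015 m and angle between spare0_mid's own z axis and vertical below 0.12 rad) or (horizontal distance between spare1_mid and pocket3 below 0.006 m and z of spare1_mid in the frame of pocket3 below 0.015 m and angle between spare1_mid's own z axis and vertical below 0.12 rad) or (horizontal distance between spare2_mid and pocket3 below 0.006 m and z of spare2_mid in the frame of pocket3 below 0.015 m and angle between spare2_mid's own z axis and vertical below 0.12 rad) or (horizontal distance between spare3_mid and pocket3 below 0.006 m and z of spare3_mid in the frame of pocket3 below 0.015 m and angle between spare3_mid's own z axis and vertical below 0.12 rad) or (horizontal distance between spare4_mid and pocket3 below 0.006 m and z of spare4_mid in the frame of pocket3 below 0.015 m and angle between spare4_mid's own z axis and vertical below 0.12 rad)) and ((horizontal distance between stock4_mid and pocket4 below 0.006 m and z of stock4_mid in the frame of pocket4 below 0.015 m and angle between stock4_mid's own z axis and vertical below 0.12 rad) or (horizontal distance between spare0_mid and pocket4 below 0.006 m and z of spare0_mid in the frame of pocket4 below 0.015 m and angle between spare0_mid's own z axis and vertical below 0.12 rad) or (horizontal distance between spare1_mid and pocket4 below 0.006 m and z of spare1_mid in the frame of pocket4 below 0.015 m and angle between spare1_mid's own z axis and vertical below 0.12 rad) or (horizontal distance between spare2_mid and pocket4 below 0.006 m and z of spare2_mid in the frame of pocket4 below 0.015 m and angle between spare2_mid's own z axis and vertical below 0.12 rad) or (horizontal distance between spare3_mid and pocket4 below 0.006 m and z of spare3_mid in the frame of pocket4 below 0.015 m and angle between spare3_mid's own z axis and vertical below 0.12 rad) or (horizontal distance between spare4_mid and pocket4 below 0.006 m and z of spare4_mid in the frame of pocket4 below 0.015 m and angle between spare4_mid's own z axis and vertical below 0.12 rad)) and ((horizontal distance between stock5_mid and pocket5 below 0.006 m and z of stock5_mid in the frame of pocket5 below 0.015 m and angle between stock5_mid's own z axis and vertical below 0.12 rad) or (horizontal distance between spare0_mid and pocket5 below 0.006 m and z of spare0_mid in the frame of pocket5 below 0.015 m and angle between spare0_mid's own z axis and vertical below 0.12 rad) or (horizontal distance between spare1_mid and pocket5 below 0.006 m and z of spare1_mid in the frame of pocket5 below 0.015 m and angle between spare1_mid's own z axis and vertical below 0.12 rad) or (horizontal distance between spare2_mid and pocket5 below 0.006 m and z of spare2_mid in the frame of pocket5 below 0.015 m and angle between spare2_mid's own z axis and vertical below 0.12 rad) or (horizontal distance between spare3_mid and pocket5 below 0.006 m and z of spare3_mid in the frame of pocket5 below 0.015 m and angle between spare3_mid's own z axis and vertical below 0.12 rad) or (horizontal distance between spare4_mid and pocket5 below 0.006 m and z of spare4_mid in the frame of pocket5 below 0.015 m and angle between spare4_mid's own z axis and vertical below 0.12 rad)) and horizontal distance between stock0_mid and pocket0 below 0.006 m and z of stock0_mid in the frame of pocket0 below 0.015 m and angle between each of stock0_mid, stock1_mid, stock2_mid, stock3_mid, stock4_mid, stock5_mid, spare0_mid, spare1_mid, spare2_mid, spare3_mid, spare4_mid's own z axis and vertical below 0.12 rad and horizontal distance between stock1_mid and pocket1 below 0.006 m and z of stock1_mid in the frame of pocket1 below 0.015 m and horizontal distance between stock2_mid and pocket2 below 0.006 m and z of stock2_mid in the frame of pocket2 below 0.015 m and horizontal distance between stock3_mid and pocket3 below 0.006 m and z of stock3_mid in the frame of pocket3 below 0.015 m and horizontal distance between stock4_mid and pocket4 below 0.006 m and z of stock4_mid in the frame of pocket4 below 0.015 m and horizontal distance between stock5_mid and pocket5 below 0.006 m and z of stock5_mid in the frame of pocket5 below 0.015 m and linear speed of each of spare0, spare1, spare2, spare3, spare4, pole below 0.03 m/s and ((horizontal distance between spare0_mid and pocket0 below 0.006 m and z of spare0_mid in the frame of pocket0 below 0.015 m and angle between spare0_mid's own z axis and vertical below 0.12 rad) or (horizontal distance between spare0_mid and pocket1 below 0.006 m and z of spare0_mid in the frame of pocket1 below 0.015 m and angle between spare0_mid's own z axis and vertical below 0.12 rad) or (horizontal distance between spare0_mid and pocket2 below 0.006 m and z of spare0_mid in the frame of pocket2 below 0.015 m and angle between spare0_mid's own z axis and vertical below 0.12 rad) or (horizontal distance between spare0_mid and pocket3 below 0.006 m and z of spare0_mid in the frame of pocket3 below 0.015 m and angle between spare0_mid's own z axis and vertical below 0.12 rad) or (horizontal distance between spare0_mid and pocket4 below 0.006 m and z of spare0_mid in the frame of pocket4 below 0.015 m and angle between spare0_mid's own z axis and vertical below 0.12 rad) or (horizontal distance between spare0_mid and pocket5 below 0.006 m and z of spare0_mid in the frame of pocket5 below 0.015 m and angle between spare0_mid's own z axis and vertical below 0.12 rad) or height (world z) of spare0_mid below 0.03 m) and ((horizontal distance between spare1_mid and pocket0 below 0.006 m and z of spare1_mid in the frame of pocket0 below 0.015 m and angle between spare1_mid's own z axis and vertical below 0.12 rad) or (horizontal distance between spare1_mid and pocket1 below 0.006 m and z of spare1_mid in the frame of pocket1 below 0.015 m and angle between spare1_mid's own z axis and vertical below 0.12 rad) or (horizontal distance between spare1_mid and pocket2 below 0.006 m and z of spare1_mid in the frame of pocket2 below 0.015 m and angle between spare1_mid's own z axis and vertical below 0.12 rad) or (horizontal distance between spare1_mid and pocket3 below 0.006 m and z of spare1_mid in the frame of pocket3 below 0.015 m and angle between spare1_mid's own z axis and vertical below 0.12 rad) or (horizontal distance between spare1_mid and pocket4 below 0.006 m and z of spare1_mid in the frame of pocket4 below 0.015 m and angle between spare1_mid's own z axis and vertical below 0.12 rad) or (horizontal distance between spare1_mid and pocket5 below 0.006 m and z of spare1_mid in the frame of pocket5 below 0.015 m and angle between spare1_mid's own z axis and vertical below 0.12 rad) or height (world z) of spare1_mid below 0.03 m) and ((horizontal distance between spare2_mid and pocket0 below 0.006 m and z of spare2_mid in the frame of pocket0 below 0.015 m and angle between spare2_mid's own z axis and vertical below 0.12 rad) or (horizontal distance between spare2_mid and pocket1 below 0.006 m and z of spare2_mid in the frame of pocket1 below 0.015 m and angle between spare2_mid's own z axis and vertical below 0.12 rad) or (horizontal distance between spare2_mid and pocket2 below 0.006 m and z of spare2_mid in the frame of pocket2 below 0.015 m and angle between spare2_mid's own z axis and vertical below 0.12 rad) or (horizontal distance between spare2_mid and pocket3 below 0.006 m and z of spare2_mid in the frame of pocket3 below 0.015 m and angle between spare2_mid's own z axis and vertical below 0.12 rad) or (horizontal distance between spare2_mid and pocket4 below 0.006 m and z of spare2_mid in the frame of pocket4 below 0.015 m and angle between spare2_mid's own z axis and vertical below 0.12 rad) or (horizontal distance between spare2_mid and pocket5 below 0.006 m and z of spare2_mid in the frame of pocket5 below 0.015 m and angle between spare2_mid's own z axis and vertical below 0.12 rad) or height (world z) of spare2_mid below 0.03 m) and ((horizontal distance between spare3_mid and pocket0 below 0.006 m and z of spare3_mid in the frame of pocket0 below 0.015 m and angle between spare3_mid's own z axis and vertical below 0.12 rad) or (horizontal distance between spare3_mid and pocket1 below 0.006 m and z of spare3_mid in the frame of pocket1 below 0.015 m and angle between spare3_mid's own z axis and vertical below 0.12 rad) or (horizontal distance between spare3_mid and pocket2 below 0.006 m and z of spare3_mid in the frame of pocket2 below 0.015 m and angle between spare3_mid's own z axis and vertical below 0.12 rad) or (horizontal distance between spare3_mid and pocket3 below 0.006 m and z of spare3_mid in the frame of pocket3 below 0.015 m and angle between spare3_mid's own z axis and vertical below 0.12 rad) or (horizontal distance between spare3_mid and pocket4 below 0.006 m and z of spare3_mid in the frame of pocket4 below 0.015 m and angle between spare3_mid's own z axis and vertical below 0.12 rad) or (horizontal distance between spare3_mid and pocket5 below 0.006 m and z of spare3_mid in the frame of pocket5 below 0.015 m and angle between spare3_mid's own z axis and vertical below 0.12 rad) or height (world z) of spare3_mid below 0.03 m) and ((horizontal distance between spare4_mid and pocket0 below 0.006 m and z of spare4_mid in the frame of pocket0 below 0.015 m and angle between spare4_mid's own z axis and vertical below 0.12 rad) or (horizontal distance between spare4_mid and pocket1 below 0.006 m and z of spare4_mid in the frame of pocket1 below 0.015 m and angle between spare4_mid's own z axis and vertical below 0.12 rad) or (horizontal distance between spare4_mid and pocket2 below 0.006 m and z of spare4_mid in the frame of pocket2 below 0.015 m and angle between spare4_mid's own z axis and vertical below 0.12 rad) or (horizontal distance between spare4_mid and pocket3 below 0.006 m and z of spare4_mid in the frame of pocket3 below 0.015 m and angle between spare4_mid's own z axis and vertical below 0.12 rad) or (horizontal distance between spare4_mid and pocket4 below 0.006 m and z of spare4_mid in the frame of pocket4 below 0.015 m and angle between spare4_mid's own z axis and vertical below 0.12 rad) or (horizontal distance between spare4_mid and pocket5 below 0.006 m and z of spare4_mid in the frame of pocket5 below 0.015 m and angle between spare4_mid's own z axis and vertical below 0.12 rad) or height (world z) of spare4_mid below 0.03 m) and value of joint lid below 0.06 rad and x of pole_grip in the frame of mat between -0.045 and 0.045 m and y of pole_grip in the frame of mat between -0.13 and 0.11 m and height (world z) of pole_grip below 0.024 m and angle between pole_grip's own z axis and vertical below 0.2 rad and angle between the y axis of pole_grip and the y axis of mat, either way round below 0.35 rad); the robot touches nothing.
It fails at once if the espresso cup is pushed more than 40 mm away or tipped over (distance of cup_mid from where it was at the start of the episode above 0.04 m or angle between cup_mid's own z axis and vertical above 0.6 rad).
It fails at once if a tin that was in the rack from the start is taken out of its pocket (distance of any of stock0_mid, stock1_mid, stock2_mid, stock3_mid, stock4_mid, stock5_mid from where it was at the start of the episode above 0.03 m).
Of stock0, stock1, stock2, stock3, stock4, stock5 only 1 to 3 are there at a start; the rules pass over those that are not, and their reading is None.
At some moment in a run one of spare0, spare1, spare2, spare3, spare4, pole may be knocked a few centimetres aside while the robot is not near it.
It also fails if it takes over 210 s, if anything falls off the work surface, if the arm or the gripper's body presses on something with over 40 N, if the wrist force passes 120 N, or if a joint passes its speed limit or range.

## Robot

A 6-joint arm with a two-finger parallel gripper is mounted at the origin on the work surface. World frame = base frame: x ahead of the robot, y to its left, z up, the work surface at z = 0. Lengths are in m, angles in rad, forces in N, time in s.
With the tool pointing down it reaches from about 0.375 to 0.825 m from the base axis. Payload 5.5 kg.
Tool frame: the origin (TCP) lies at the very end of the fingers, on their centre line; the grasp point (between the pads) lies 19 mm behind it; z points along the fingers, y is the line along which they close (so a half turn about z gives the same grasp; the last joint's range is limited). The gripper opens to 85 mm and grips with 20 to 120 N. Pads are 22 mm wide; open, the fingers measure 114 mm over their backs; the gripper's body (76 mm by 85 mm) begins 54 mm behind the grasp point. The pads swing forward as they close: fully open they stand 13 mm farther back than shut.
Start: joints at [1.228, 0.314, -0.047, 1.21, 0, 1.571], TCP at [0.202, 0.565, 0.231] pointing down, gripper open.
Joint ranges: [-2.67, 2.67], [-0.69, 1.73], [-1.03, 1.25], [-2.08, 2.16], [-1.42, 1.45], [-3.14, 3.14]. Speed limits (rad/s): [2.39, 2.39, 3.01, 3.14, 3.14, 3.14].

## Interface

Orientations are given as a unit quaternion [w, x, y, z].
In Python, from bench import arm gives the robot as it stands. The module is installed in compiled form; this text tells all that it offers.
- The arm moves only by the tool carry_out, never from a script. Its argument "moves" is one flat list of numbers, 4 for each row, row after row: the shift along the tool's x, y, z in mm, then the turn about the tool's z in rad. In form: [dx, dy, dz, spin, dx, dy, dz, spin, ...]. A call has 1 to 10 rows; each row shifts and turns the commanded pose from where the row before left it, along the tool's axes as they then stand; what a row does not reach is not made up. A row lasts 1/8 s, in which the tool goes at most 62.5 mm and 10.7 degrees, less where a joint would pass 70% of its speed; a pose out of reach is approached as far as the arm can. A call is refused whole if a number of a shift passes 62.5 or a number of a turn 0.188, either way. A call with a gripper value outside its range is refused whole. "jaw" is the finger opening in mm, from 0 to 85.4, set as the call begins (left out, the last holds). The fingers move at their own pace and stop on an object; "grip_force" is the grip in N (left out, the last holds). Time passes only in rows, so rows that do not move let the fingers close. It gives the time, the measured TCP pose, the force, the opening and the grip force at its end, in the units of the state.
- arm.read_state(): the state, without advancing time (a new reading comes with each control period).
- arm.grab_frame(name): name is "scene" or "top" or "wrist"; returns a dict with "img" (480x640x3 uint8, red, green, blue), "z_map" (480x640 float32, m along the optical axis (not along the pixel's ray), 0 where there is no reading), "vfov" (degrees; the focal length in pixels is half the picture's height over the tangent of half this angle, whatever the lens; pixels are square), "cx", "cy" (the principal point, pixels), "extrinsics" (4x4, takes a point from camera to world coordinates); the wrist camera has in their place "T_tool_cam" (4x4, takes a point from camera to tool coordinates, whose origin is the TCP and whose axes are the flange's). Camera axes: x right, y down, z forward; pixel columns grow to the right and rows downward; lengths in m; the calibration is good to about 2 mm. A picture is of the moment at which its call begins: read the wrist's pose just before it.
- arm.sign_off(): hands the job in; it is judged then, once.
Trained networks look in a picture, given as the dict that the camera call returned (one of the last four; its "shot" number tells which), for a name from the list of things; names that differ only in an ending like _2 or _b are one class to them, and where a whole thing is asked for, a point or a joint stands for the part that bears it (a point fixed in the world has none). Each returns a list of dicts, best first, with "confidence" (0 to 1); they miss things now and then, are a little off and sometimes report something else, mostly with a low value. They report only what shows in the picture. A call takes as long as a camera call.
- arm.recognise(picture, thing): "centre" ([column, row] in pixels, amid what is visible of it).
The state is a dict: "time_s": time; "qpos": joint angles; "dq": joint speeds; "joint_torque": joint torques, N m; "ee_pos": TCP position; "tcp_rot": TCP orientation; "contact_force": force on the tool from outside, world axes, zero at the start; "wrist_torque": the same for the moment, N m; "opening": finger opening in m; "grasp_force": force on a finger pad.
Only numpy, scipy, OpenCV 4.12 (cv2) and the standard library are available. Lean on these libraries where they do the work, as an engineer would, in place of code of your own. Each camera call takes 0.05 s, during which the arm holds its last target. There are 200 camera calls.

## Working session

There is one attempt and no reset: what is moved stays moved. The work goes in short steps, Python scripts to look and compute and a tool call to move; the robot and the scene stay as the last step left them, time stands still between calls to the robot, and variables do not carry over. Pictures are saved under pics/ and viewed, at most 14 in all, crops included, and the job is handed in when it is done.

Besides the shell and the picture viewer there is one more tool, called after "Call:" as name(argument=value, ...), one argument or row to a line, values as JSON. carry_out: Moves the arm, as the interface text tells. Its arguments: {"type":"object","properties":{"moves":{"type":"array","items":{"type":"number"}},"jaw":{"type":"number"},"grip_force":{"type":"number"}},"required":["moves"]}

```bash
mkdir -p pics; cat > h.py <<'E'
import numpy as np, cv2
from bench import arm
from scipy.spatial.transform import Rotation as R
def rot(q): return R.from_quat([q[1],q[2],q[3],q[0]]).as_matrix()
def T_tool(s):
    T=np.eye(4); T[:3,:3]=rot(s["tcp_rot"]); T[:3,3]=s["ee_pos"]; return T
def grab(n):
    s=arm.read_state(); f=arm.grab_frame(n)
    f["E"]=f["extrinsics"] if n!="wrist" else T_tool(s)@np.array(f["T_tool_cam"])
    f["E"]=np.array(f["E"]); f["fl"]=240/np.tan(np.radians(f["vfov"])/2); return f
def cloud(f):
    z=f["z_map"]; v,u=np.mgrid[0:480,0:640]
    P=np.stack([(u-f["cx"])/f["fl"]*z,(v-f["cy"])/f["fl"]*z,z],-1)
    W=P@f["E"][:3,:3].T+f["E"][:3,3]; W[z<=0]=np.nan; return W
def ray_z(f,uv,h):
    d=f["E"][:3,:3]@np.array([(uv[0]-f["cx"])/f["fl"],(uv[1]-f["cy"])/f["fl"],1]); o=f["E"][:3,3]
    return o+d*(h-o[2])/d[2]
def proj(f,p):
    c=np.linalg.inv(f["E"])@np.append(p,1); return np.array([f["cx"]+f["fl"]*c[0]/c[2],f["cy"]+f["fl"]*c[1]/c[2]])
def save(f,name,crop=None,s=1):
    im=f["img"][...,::-1]
    if crop: im=im[crop[1]:crop[3],crop[0]:crop[2]]
    cv2.imwrite("pics/"+name+".png",cv2.resize(im,None,fx=s,fy=s))
E
python3 - <<'E'
from h import *
s=arm.read_state(); print(s["time_s"],np.round(s["ee_pos"],4),np.round(s["tcp_rot"],4),s["contact_force"])
for n in ["scene","top"]:
    f=grab(n); save(f,n+"0"); print(n,f["fl"],f["E"].round(3).tolist())
    for t in ["stock0_mid","spare0_mid","cup_mid","pole_grip","pole_hook","lid_ring","rack","mat","pocket0","lid"]:
        try: print(t,[(np.round(d["centre"],1).tolist(),round(d["confidence"],2)) for d in arm.recognise(f,t)][:9])
        except Exception as e: print(t,e)
E
```

```text
0.0 [0.2015 0.5645 0.2304] [-1.000e-04  1.706e-01  9.853e-01 -8.000e-04] [0.38000485 0.19002371 0.26587631]
scene 452.28236284901465 [[-0.365, 0.508, -0.78, 1.065], [0.931, 0.199, -0.305, 0.207], [0.0, -0.838, -0.546, 0.476], [0.0, 0.0, 0.0, 1.0]]
stock0_mid []
spare0_mid [([190.3, 302.6], 0.96), ([253.2, 227.2], 0.54), ([283.1, 243.4], 0.34)]
cup_mid [([277.6, 274.4], 0.75)]
pole_grip [([254.2, 230.0], 0.82)]
pole_hook []
lid_ring [([557.3, 238.0], 0.96)]
rack [([483.9, 278.5], 0.72)]
mat [([284.2, 242.4], 0.95), ([489.4, 277.1], 0.59)]
pocket0 [([488.7, 279.5], 0.84)]
lid [([552.5, 240.1], 0.59)]
top 466.99949577988104 [[-0.026, -0.99, 0.14, 0.417], [-0.999, 0.029, 0.025, -0.007], [-0.028, -0.14, -0.99, 0.955], [0.0, 0.0, 0.0, 1.0]]
stock0_mid []
spare0_mid [([397.2, 187.3], 0.56)]
cup_mid [([355.9, 246.0], 0.7)]
pole_grip [([411.9, 304.1], 0.66)]
pole_hook [([409.8, 302.5], 0.76), ([354.2, 246.2], 0.29)]
lid_ring [([139.0, 244.6], 0.88)]
rack [([182.5, 247.0], 0.67), ([458.0, 185.8], 0.62)]
mat [([400.4, 309.1], 0.59), ([413.2, 300.0], 0.56)]
pocket0 [([185.2, 246.6], 0.56)]
lid [([139.5, 242.5], 0.63)]
```

View pics/scene0.png

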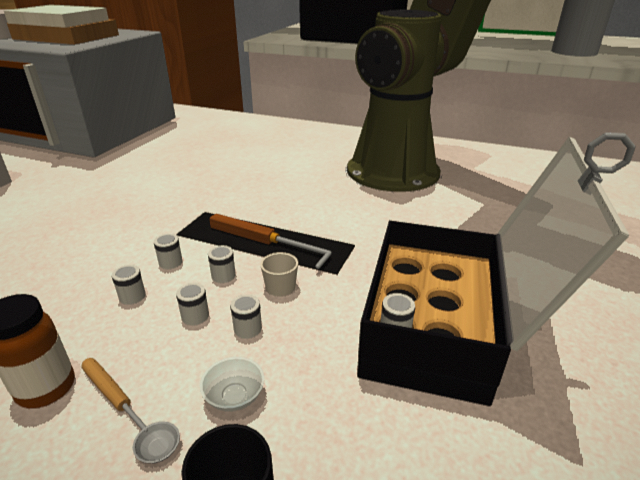

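View pics/top0.png

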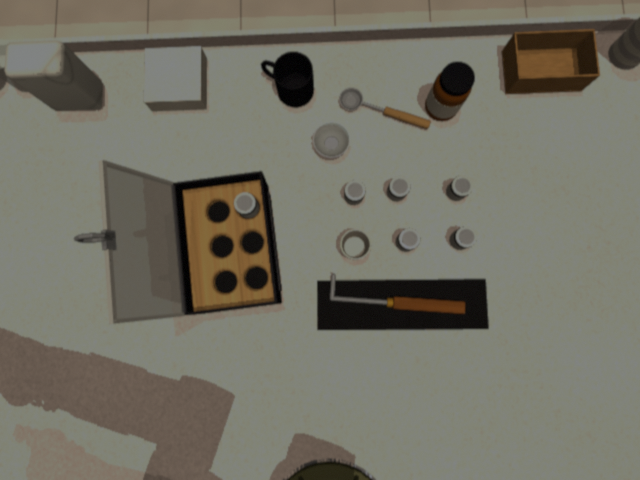

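The scene view shows the rack at (440,310) with one tin, the open lid on the right with its ring at (610,153), five spares, the cup at (280,272) and the pole at (270,235). The top view shows the same things: tins at (355,191), (399,187), (460,187), (408,239), (465,237), the cup at (354,244), the pole handle at (427,305) and the hook at (333,285).

```bash
cat > meas.py <<'E'
from h import *
def tins(W,lo=.042,hi=.058,ymax=.12):
    m=((W[...,2]>lo)&(W[...,2]<hi)&(W[...,1]<ymax)&(W[...,0]>.2)&(W[...,0]<.75)).astype(np.uint8)
    n,l,st,c=cv2.connectedComponentsWithStats(m); o=[]
    for i in range(1,n):
        if st[i,4]>60:
            p=W[l==i]; (cx,cy),r=cv2.minEnclosingCircle(p[:,:2].astype(np.float32)); o.append((st[i,4],cx,cy,r,np.median(p[:,2]),c[i]))
    return o
E
python3 - <<'E'
from meas import *
np.set_printoptions(suppress=True,precision=4)
f=grab("top"); W=cloud(f)
for t in tins(W): print(t)
# counter height
print("counter",np.nanmedian(W[330:400,400:500,2]))
m=(W[...,2]>.092)&(W[...,2]<.112)&(W[...,1]>.1)
v,u=np.nonzero(m); k=(u>165)&(u<290)&(v>165)&(v<320)
p=W[v[k],u[k]]; r=cv2.minAreaRect(p[:,:2].astype(np.float32)); print("walls",len(p),r,np.median(p[:,2]))
pl=(np.abs(W[...,2]-.058)<.006).astype(np.uint8); pl[:,:165]=0; pl[:,290:]=0
pts=W[pl>0][:,:2]; pts=pts[pts[:,1]>.1]; print("plate",len(pts),cv2.minAreaRect(pts.astype(np.float32)),np.median(W[pl>0][:,2]))
cs,_=cv2.findContours(1-pl[160:325,165:290],cv2.RETR_LIST,cv2.CHAIN_APPROX_NONE)
for c in cs:
    a=cv2.contourArea(c)
    if 150<a<900:
        (cx,cy),rr=cv2.minEnclosingCircle(c); print("hole",a,cx+165,cy+160,rr,ray_z(f,(cx+165,cy+160),.058))
print("ring",ray_z(f,(97,238),.29), W[238,90:112,:].round(3).tolist()[::4])
# pole: orange mask
hsv=cv2.cvtColor(f["img"],cv2.COLOR_RGB2HSV); 
mm=(hsv[...,1]>110)&(hsv[...,0]<20); mm[:290]=0; mm[330:]=0; mm[:,:380]=0; mm[:,490:]=0
q=W[mm]; q=q[~np.isnan(q[:,0])]; print("handle",len(q),cv2.minAreaRect(q[:,:2].astype(np.float32)),np.median(q[:,2]))
print("hook corner/tip",ray_z(f,(332,300),.016),ray_z(f,(333,275),.016))
dk=(f["img"].sum(-1)<90); dk[:275]=0;dk[335:]=0;dk[:,:310]=0;dk[:,495:]=0
q=W[dk];q=q[~np.isnan(q[:,0])]; print("mat",len(q),cv2.minAreaRect(q[:,:2].astype(np.float32)))
print("cup",ray_z(f,(354,244),.05))
E
```

```text
(np.int32(382), 0.6416460871696472, -0.2812907099723816, 0.021590840071439743, np.float64(0.05078828341262298), array([461.4346, 185.4476]))
(np.int32(362), 0.6443430781364441, -0.1595236361026764, 0.02142142504453659, np.float64(0.05063593978485503), array([399.1906, 186.0331]))
(np.int32(360), 0.6390511989593506, -0.07051166146993637, 0.021175837144255638, np.float64(0.05057645419289908), array([354.5694, 189.9806]))
(np.int32(390), 0.5397032499313354, -0.2814822196960449, 0.021219026297330856, np.float64(0.05093264649646034), array([465.2205, 236.4282]))
(np.int32(229), 0.5318467020988464, -0.06745773553848267, 0.03073693811893463, np.float64(0.04999187145236483), array([355.5284, 242.5764]))
(np.int32(373), 0.539516806602478, -0.17260710895061493, 0.021367568522691727, np.float64(0.050905924564366045), array([408.7212, 238.2466]))
(np.int32(85), 0.5422286987304688, 0.11854037642478943, 0.020710676908493042, np.float64(0.04681291238059526), array([261.8588, 241.1059]))
(np.int32(225), 0.4605802893638611, 0.11152005195617676, 0.035660646855831146, np.float64(0.04750651786563642), a
[... 684 characters left out ...]
]
hole 385.0 217.71212005615234 210.28787994384766 11.80594253540039 [0.6044 0.2003 0.058 ]
hole 440.0 246.42105102539062 204.42105102539062 13.62039852142334 [0.6144 0.1435 0.058 ]
ring [0.5203 0.3234 0.29  ] [[0.522, 0.34, 0.278], [0.523, 0.335, 0.276], [0.523, 0.33, 0.274], [0.522, 0.322, 0.279], [0.52, 0.311, 0.288], [0.523, 0.316, 0.266]]
handle 1160 ((0.41221246123313904, -0.20656228065490723), (0.16010542213916779, 0.03424272686243057), 84.17776489257812) 0.02788839233264473
hook corner/tip [ 0.424  -0.0194  0.016 ] [ 0.4736 -0.023   0.016 ]
mat 6557 ((0.4120578169822693, -0.15844953060150146), (0.3355976641178131, 0.09447365254163742), 89.02445983886719)
cup [ 0.5307 -0.0652  0.05  ]
```

Call:
carry_out(
  moves=[0, 0, -20, 0.1877, 0, 0, -20, 0.1877, 0, 0, -20, 0.1877, 0, 0, -20, 0.1877, 0, 0, -20, 0.1877, 0, 0, -20, 0.1877],
  jaw=62,
  grip_force=30,
)

```text
time_s: 1.9
ee_pos: [0.2017, 0.565, 0.352]
tcp_rot: [-0.0, 0.672, 0.74, 0.0]
contact_force: [-0.1, -0.2, -1.3]
opening: 0.062
grasp_force: 0.0
```

```bash
cat > go.py <<'E'
# usage: go.py x y z [yaw of tool y] : prints tool-frame delta in mm; for spares measure top view
import sys; from h import *
def delta(x,y,z,yaw=.103):
    s=arm.read_state(); M=rot(s["tcp_rot"]); d=np.array([x,y,z])-s["ee_pos"]
    e=M.T@d*1000; ty=M[:,1]; cur=np.arctan2(ty[1],ty[0])
    print("t",round(s["time_s"],2),"tcp",np.round(s["ee_pos"],4),"tilt",np.round(M[2,2],4),"delta mm",e.round(1),"spin",round(cur-yaw,3),"F",np.round(s["contact_force"],1),"open",round(s["opening"]*1000,1),"q6",round(s["qpos"][5],2),"r",round(np.hypot(*s["ee_pos"][:2]),3))
if __name__=="__main__": delta(*map(float,sys.argv[1:]))
E
python3 go.py .5395 -.1726 .13
```

```text
t 1.9 tcp [0.2017 0.565  0.352 ] tilt -1.0 delta mm [-766.9  265.   221.9] spin -0.006 F [-0.1 -0.2 -1.3] open 62.0 q6 2.7 r 0.6
```

Call:
carry_out(
  moves=[-59, 20.4, 0, 0, -59, 20.4, 0, 0, -59, 20.4, 0, 0, -59, 20.4, 0, 0, -59, 20.4, 0, 0, -59, 20.4, 0, 0, -59, 20.4, 0, 0, -59, 20.4, 0, 0, -59, 20.4, 30, 0, -59, 20.4, 30, 0],
)

```text
time_s: 3.15
ee_pos: [0.461, 0.0083, 0.2971]
tcp_rot: [0.001, 0.67, 0.742, 0.001]
contact_force: [0.6, 0.1, -0.4]
opening: 0.0621
grasp_force: 0.0
```

Call:
carry_out(
  moves=[-59, 20.4, 50, 0, -59, 20.4, 50, 0, -59, 20.2, 50, 0, 0, 0, 12, 0, 0, 0, 0, 0],
)

```text
time_s: 3.78
ee_pos: [0.5207, -0.1221, 0.1671]
tcp_rot: [-0.001, 0.67, 0.742, -0.0]
contact_force: [-0.8, 0.0, 0.5]
opening: 0.0623
grasp_force: 0.0
```

```bash
python3 - <<'E'
from h import *
from meas import tins
from go import delta
f=grab("wrist"); save(f,"w1"); W=cloud(f)
print(f["fl"],f["E"].round(3).tolist())
for t in tins(W): print([round(float(x),4) for x in t[:5]],t[5].round())
delta(.5395,-.1726,.018)
f=grab("top"); 
for t in tins(cloud(f)): print([round(float(x),4) for x in t[:5]],t[5].round())
E
```

```text
425.38522011749257 [[0.995, 0.099, 0.025, 0.515], [0.102, -0.96, -0.262, -0.055], [-0.002, 0.263, -0.965, 0.31], [0.0, 0.0, 0.0, 1.0]]
[2712.0, 0.5326, -0.0655, 0.0307, 0.0497] [349. 139.]
[4031.0, 0.6402, -0.0689, 0.0219, 0.0504] [521. 163.]
[3204.0, 0.6451, -0.1574, 0.0216, 0.0502] [498. 297.]
[3064.0, 0.5403, -0.1703, 0.0213, 0.0502] [340. 300.]
[779.0, 0.54, -0.2721, 0.0198, 0.0492] [323. 421.]
t 3.83 tcp [ 0.5214 -0.1218  0.1683] tilt -1.0 delta mm [-52.5  12.8 150.2] spin 0.001 F [ 0.3 -0.7  0.1] open 61.8 q6 1.24 r 0.535
[88.0, 0.6551, -0.1501, 0.0143, 0.0511] [395. 181.]
[355.0, 0.6391, -0.0704, 0.0213, 0.0505] [355. 190.]
[220.0, 0.5317, -0.0675, 0.0306, 0.05] [355. 243.]
[104.0, 0.5384, 0.1158, 0.0209, 0.055] [262. 242.]
[197.0, 0.4739, 0.1095, 0.031, 0.0464] [264. 276.]
```

View pics/w1.png

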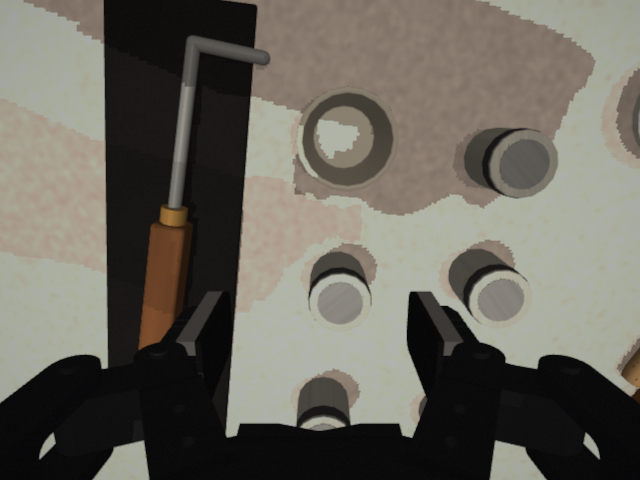

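Call:
carry_out(
  moves=[-51.4, 13.4, 20, 0, 0, 0, 50, 0, 0, 0, 50, 0, 0, 0, 30, 0, 0, 0, 0, 0, 0, 0, 0, 0],
)

```text
time_s: 4.62
ee_pos: [0.5421, -0.172, 0.0202]
tcp_rot: [0.001, 0.669, 0.743, 0.001]
contact_force: [0.0, -0.2, -0.0]
opening: 0.0617
grasp_force: 0.0
```

Call:
carry_out(
  moves=[0, 0, 0, 0, 0, 0, 0, 0, 0, 0, 0, 0, 0, 0, 0, 0],
  jaw=30,
  grip_force=40,
)

```text
time_s: 5.12
ee_pos: [0.5422, -0.1726, 0.0203]
tcp_rot: [0.002, 0.67, 0.743, 0.001]
contact_force: [-1.4, 0.6, 8.5]
opening: 0.0411
grasp_force: 39.7
```

```bash
python3 go.py .6044 .2006 .18
```

```text
t 5.12 tcp [ 0.5422 -0.1726  0.0203] tilt -1.0 delta mm [ 364.6  100.9 -159.8] spin 0.0 F [-1.4  0.6  8.5] open 41.1 q6 1.16 r 0.569
```

Call:
carry_out(
  moves=[0, 0, -50, 0, 0, 0, -60, 0, 60, 16, -50, 0, 61, 17, 0, 0, 61, 17, 0, 0, 61, 17, 0, 0, 61, 17, 0, 0, 60, 17, 0, 0, 0, 0, 0, 0, 0, 0, 0, 0],
)

```text
time_s: 6.38
ee_pos: [0.6006, 0.1837, 0.1677]
tcp_rot: [0.0, 0.669, 0.743, -0.0]
contact_force: [0.0, -0.7, -0.9]
opening: 0.0407
grasp_force: 40.8
```

```bash
python3 - <<'E'
from h import *
from go import delta
delta(.6044,.2006,.0665)
f=grab("wrist"); save(f,"w2"); W=cloud(f)
pl=(np.abs(W[...,2]-.058)<.006).astype(np.uint8)
cs,_=cv2.findContours(1-pl,cv2.RETR_LIST,cv2.CHAIN_APPROX_NONE)
for c in cs:
    a=cv2.contourArea(c)
    if 1000<a<20000:
        (u,v),(w,h),_=cv2.fitEllipse(c); print("hole",a,round(u),round(v),round(w),round(h),ray_z(f,(u,v),.058).round(4))
for n,p in enumerate([(.4713,.1265),(.5409,.1337),(.6105,.1409),(.4651,.1862),(.5348,.1934),(.6044,.2006)]): print(n,proj(f,np.array([*p,.058])).round())
E
```

```text
t 6.38 tcp [0.6006 0.1837 0.1677] tilt -1.0 delta mm [ 16.5   5.4 101.2] spin 0.001 F [ 0.  -0.7 -0.9] open 40.7 q6 1.76 r 0.628
hole 3470.0 113 291 61 73 [0.475  0.1319 0.058 ]
hole 4291.5 215 199 71 77 [0.5373 0.1977 0.058 ]
hole 4206.5 101 199 68 79 [0.4689 0.1906 0.058 ]
0 [108. 298.]
1 [217. 298.]
2 [326. 298.]
3 [ 95. 206.]
4 [211. 206.]
5 [327. 206.]
```

View pics/w2.png

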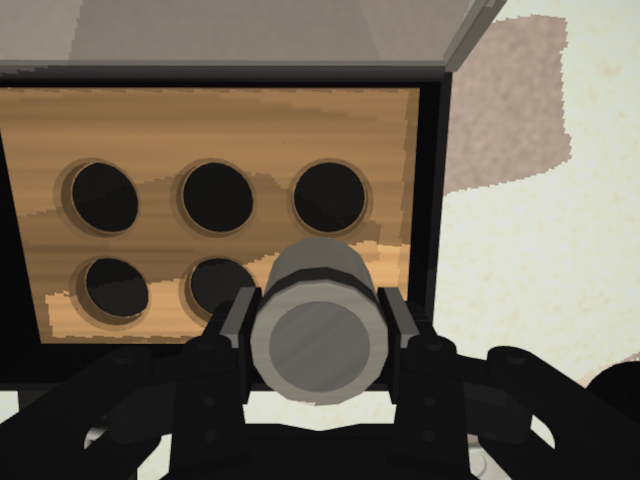

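```bash
cat > holes.py <<'E'
from h import *
def holes(f,thr=.0013,amin=300):
    W=cloud(f); xr=(W[...,0]>.40)&(W[...,0]<.67)&(W[...,1]>.08)&(W[...,1]<.28)
    z=cv2.medianBlur(np.nan_to_num(W[...,2]).astype(np.float32),3)
    base=np.median(z[xr&(np.abs(z-.058)<.004)]); pl=((z>base-thr)&(z<base+.004)).astype(np.uint8); o=[]
    cs,_=cv2.findContours(1-pl,cv2.RETR_LIST,cv2.CHAIN_APPROX_NONE)
    for c in cs:
        if cv2.contourArea(c)<amin or len(c)<20: continue
        p=np.array([ray_z(f,q,base)[:2] for q in c[:,0,:].astype(float)]).astype(np.float32)
        (x,y),(a,b),_=cv2.fitEllipse(p)
        if .04<a<.06 and .04<b<.06: o.append((round(x,4),round(y,4),round(a*1e3,1),round(b*1e3,1)))
    return base,o
E
python3 - <<'E'
from holes import *
s=arm.read_state()
for n in ["wrist","top"]:
    f=grab(n)
    for thr in (.0013,.002): print(n,holes(f,thr,1000 if n=="wrist" else 150))
    if n=="wrist":
        t=s["ee_pos"]; print("tin top proj",proj(f,np.array([t[0],t[1],t[2]+.0297])),"observed ~320,346")
        W=cloud(f); z=f["z_map"]; k=W[330:360,290:350].reshape(-1,3); print("tin top z",np.nanmedian(k[:,2])-t[2])
        m=(np.abs(W[...,2]-np.nanmedian(k[:,2]))<.004).astype(np.uint8); m[:240]=0;m[430:]=0;m[:,:240]=0;m[:,400:]=0
        q=W[m>0]; print("tin circle minus tcp",np.round(np.array(cv2.minEnclosingCircle(q[:,:2].astype(np.float32))[0])-t[:2],4))
E
```

```text
wrist (np.float32(0.058156695), [(0.4734, 0.1298, 49.3, 49.5), (0.5367, 0.1963, 49.1, 49.4), (0.4673, 0.1893, 49.1, 49.5)])
wrist (np.float32(0.058156695), [(0.4738, 0.1301, 47.8, 48.0), (0.5367, 0.1965, 47.8, 47.8), (0.4677, 0.1894, 47.6, 48.1)])
tin top proj [316.65570609 352.88561405] observed ~320,346
tin top z 0.030235125533063067
tin circle minus tcp [0.0005 0.0032]
top (np.float32(0.0583626), [(0.4656, 0.1866, 48.1, 48.6), (0.4715, 0.1271, 47.9, 49.3), (0.613, 0.1426, 47.8, 56.5)])
top (np.float32(0.0583626), [(0.4658, 0.1865, 46.4, 48.1), (0.4714, 0.1271, 47.5, 48.2), (0.535, 0.1936, 46.7, 47.7), (0.5412, 0.1344, 46.7, 49.0), (0.6129, 0.1431, 46.0, 56.7)])
```

Call:
carry_out(
  moves=[16.5, 6.3, 0, 0, 0, 0, 40, 0, 0, 0, 40, 0, 0, 0, 8, 0, 0, 0, 6, 0, 0, 0, 4, 0, 0, 0, 3, 0, 0, 0, 0, 0, 0, 0, 0, 0],
)

```text
time_s: 7.65
ee_pos: [0.6056, 0.2009, 0.0666]
tcp_rot: [0.0, 0.67, 0.743, 0.0]
contact_force: [-0.3, 0.9, -0.7]
opening: 0.041
grasp_force: 40.9
```

```bash
python3 go.py .6052 .2008 .0643
```

```text
t 7.65 tcp [0.6056 0.2009 0.0666] tilt -1.0 delta mm [-0.  -0.4  2.3] spin -0.0 F [-0.3  0.9 -0.7] open 41.0 q6 1.79 r 0.638
```

Call:
carry_out(
  moves=[0, 0, 2, 0, 0, 0, 0, 0],
)

```text
time_s: 7.9
ee_pos: [0.6056, 0.2009, 0.0643]
tcp_rot: [0.0, 0.67, 0.743, 0.0]
contact_force: [-0.0, 0.4, 0.8]
opening: 0.041
grasp_force: 41.1
```

Call:
carry_out(
  moves=[0, 0, 0, 0, 0, 0, 0, 0, 0, 0, -30, 0, 0, 0, -50, 0, 0, 0, -30, 0],
  jaw=54,
)

```text
time_s: 8.52
ee_pos: [0.6061, 0.201, 0.1766]
tcp_rot: [0.001, 0.67, 0.743, 0.001]
contact_force: [1.1, -0.9, -0.5]
opening: 0.0539
grasp_force: 0.0
```

```bash
cat > nxt.py <<'E'
from meas import *
from go import delta
import sys
x,y=map(float,sys.argv[1:3])
for t in tins(cloud(grab("top")),ymax=.0): print([round(float(v),4) for v in t[1:5]])
delta(x,y,.13)
E
python3 nxt.py .5397 -.2815
```

```text
[0.6419, -0.2816, 0.0219, 0.0505]
[0.6441, -0.1593, 0.0213, 0.051]
[0.6393, -0.0706, 0.0212, 0.0508]
[0.5398, -0.2816, 0.0213, 0.051]
[0.5317, -0.0675, 0.0306, 0.0499]
t 8.57 tcp [0.6078 0.2016 0.1805] tilt -1.0 delta mm [-473.6 -117.7   48.9] spin -0.0 F [1.4 0.3 3.3] open 54.0 q6 1.79 r 0.64
```

Call:
carry_out(
  moves=[-59, -14.7, 0, 0, -59, -14.7, 0, 0, -59, -14.7, 0, 0, -59, -14.7, 0, 0, -59, -14.7, 0, 0, -59, -14.7, 0, 0, -59, -14.7, 30, 0, -60.6, -14.7, 40, 0, 0, 0, 20, 0, 0, 0, 0, 0],
  jaw=62,
)

```text
time_s: 9.82
ee_pos: [0.5371, -0.2679, 0.0907]
tcp_rot: [-0.002, 0.67, 0.742, -0.0]
contact_force: [-0.1, 0.7, -0.0]
opening: 0.0621
grasp_force: 0.0
```

```bash
python3 go.py .5400 -.2816 .0205
```

```text
t 9.82 tcp [ 0.5371 -0.2679  0.0907] tilt -1.0 delta mm [-14.1   1.7  70.2] spin -0.001 F [-0.1  0.7 -0. ] open 62.1 q6 1.01 r 0.6
```

Call:
carry_out(
  moves=[-14.1, 1.7, 10, 0, 0, 0, 40, 0, 0, 0, 20, 0, 0, 0, 0, 0, 0, 0, 0, 0],
)

```text
time_s: 10.45
ee_pos: [0.5434, -0.2823, 0.024]
tcp_rot: [0.001, 0.67, 0.743, 0.0]
contact_force: [-0.0, 0.1, -0.4]
opening: 0.062
grasp_force: 0.0
```

Call:
carry_out(
  moves=[0, 0, 0, 0, 0, 0, 0, 0, 0, 0, 0, 0, 0, 0, 0, 0],
  jaw=30,
)

```text
time_s: 10.95
ee_pos: [0.5434, -0.2825, 0.0244]
tcp_rot: [0.001, 0.67, 0.743, 0.0]
contact_force: [0.0, -0.1, 7.0]
opening: 0.0405
grasp_force: 40.6
```

```bash
python3 go.py .5355 .1938 .18
```

```text
t 10.95 tcp [ 0.5434 -0.2825  0.0244] tilt -1.0 delta mm [ 474.3   41.5 -156.2] spin 0.0 F [ 0.  -0.1  7. ] open 40.5 q6 0.99 r 0.612
```

Call:
carry_out(
  moves=[0, 0, -50, 0, 0, 0, -55, 0, 59, 5, -51, 0, 59, 5, 0, 0, 59, 5, 0, 0, 59, 5, 0, 0, 59, 5, 0, 0, 59, 5, 0, 0, 59, 5, 0, 0, 59, 6, 0, 0],
)

```text
time_s: 12.2
ee_pos: [0.5345, 0.182, 0.1691]
tcp_rot: [0.0, 0.67, 0.743, 0.0]
contact_force: [1.4, -0.4, -1.1]
opening: 0.0407
grasp_force: 40.8
```

Call:
carry_out(
  moves=[0, 0, 0, 0, 0, 0, 0, 0, 0, 0, 0, 0],
)

```text
time_s: 12.58
ee_pos: [0.5346, 0.1787, 0.1686]
tcp_rot: [0.0, 0.67, 0.742, -0.0]
contact_force: [0.1, 0.2, -0.0]
opening: 0.0409
grasp_force: 40.8
```

```bash
python3 go.py .5355 .1930 .0685;  python3 go.py .5355 .1930 .0685; python3 nxt.py 0 0
```

```text
t 12.57 tcp [0.5346 0.1787 0.1686] tilt -1.0 delta mm [ 14.1   2.3 100.1] spin -0.002 F [ 0.1  0.2 -0. ] open 40.9 q6 1.79 r 0.564
t 12.57 tcp [0.5346 0.1787 0.1686] tilt -1.0 delta mm [ 14.1   2.3 100.1] spin -0.002 F [ 0.1  0.2 -0. ] open 40.9 q6 1.79 r 0.564
[0.6415, -0.2816, 0.0216, 0.0506]
[0.6444, -0.1594, 0.0213, 0.0507]
[0.6393, -0.0706, 0.0212, 0.0509]
[0.5314, -0.0675, 0.0307, 0.0503]
t 12.62 tcp [0.5347 0.1786 0.1686] tilt -1.0 delta mm [-123.8 -550.    38.7] spin -0.002 F [ 0.5 -0.4 -0.7] open 40.7 q6 1.79 r 0.564
```

Call:
carry_out(
  moves=[14.1, 2.3, 0, 0, 0, 0, 40, 0, 0, 0, 30, 0, 0, 0, 0, 0, 0, 0, 0, 0, 0, 0, 10, 0, 0, 0, 8, 0, 0, 0, 6, 0, 0, 0, 5, 0, 0, 0, 0, 0],
)

```text
time_s: 13.88
ee_pos: [0.5352, 0.1942, 0.0691]
tcp_rot: [-0.0, 0.67, 0.743, -0.0]
contact_force: [-0.5, -1.1, -0.5]
opening: 0.0406
grasp_force: 40.9
```

Call:
carry_out(
  moves=[0, 0, 1, 0, 0, 0, 0, 0],
)

```text
time_s: 14.12
ee_pos: [0.5356, 0.1943, 0.0686]
tcp_rot: [0.0, 0.67, 0.743, 0.0]
contact_force: [-0.6, 0.1, -0.5]
opening: 0.0408
grasp_force: 40.9
```

Call:
carry_out(
  moves=[0, 0, 0, 0, 0, 0, 0, 0, 0, 0, -30, 0, 0, 0, -50, 0, 0, 0, -20, 0],
  jaw=54,
)

```text
time_s: 14.75
ee_pos: [0.537, 0.1948, 0.1717]
tcp_rot: [0.001, 0.67, 0.743, 0.002]
contact_force: [0.1, -1.1, -1.0]
opening: 0.054
grasp_force: 0.0
```

Call:
carry_out(
  moves=[-55, 15.3, 0, 0, -55, 15.3, 0, 0, -55, 15.3, 0, 0, -55, 15.3, 20, 0, -54, 15.3, 30, 0, 0, 0, 20, 0, 0, 0, 0, 0, 0, 0, 0, 0],
  jaw=62,
)

```text
time_s: 15.75
ee_pos: [0.6397, -0.069, 0.1]
tcp_rot: [0.0, 0.67, 0.743, 0.0]
contact_force: [0.3, 0.3, 1.0]
opening: 0.0619
grasp_force: 0.0
```

```bash
python3 go.py .6399 -.0706 .022
```

```text
t 15.75 tcp [ 0.6397 -0.069   0.1   ] tilt -1.0 delta mm [-1.6 -0.  78. ] spin 0.001 F [0.3 0.3 1. ] open 61.9 q6 1.36 r 0.643
```

Call:
carry_out(
  moves=[-1.6, 0, 20, 0, 0, 0, 40, 0, 0, 0, 16, 0, 0, 0, 0, 0, 0, 0, 0, 0],
)

```text
time_s: 16.38
ee_pos: [0.6408, -0.071, 0.0248]
tcp_rot: [0.001, 0.67, 0.743, 0.001]
contact_force: [0.5, 0.1, -0.1]
opening: 0.0618
grasp_force: 0.0
```

Call:
carry_out(
  moves=[0, 0, 0, 0, 0, 0, 0, 0, 0, 0, 0, 0, 0, 0, 0, 0],
  jaw=30,
)

```text
time_s: 16.88
ee_pos: [0.6408, -0.0712, 0.0248]
tcp_rot: [0.001, 0.67, 0.743, 0.001]
contact_force: [-0.4, -0.7, 7.1]
opening: 0.0405
grasp_force: 40.4
```

Call:
carry_out(
  moves=[0, 0, -50, 0, 0, 0, -55, 0, 45.6, -24.5, -42, 0, 45.6, -24.5, 0, 0, 45.6, -24.5, 0, 0, 45.6, -24.5, 0, 0, 45.6, -24.5, 0, 0, 45.6, -24.5, 0, 0, 0, 0, 0, 0, 0, 0, 0, 0],
)

```text
time_s: 18.12
ee_pos: [0.4673, 0.1832, 0.1678]
tcp_rot: [0.0, 0.67, 0.743, 0.0]
contact_force: [0.8, -0.6, -1.1]
opening: 0.0407
grasp_force: 40.8
```

```bash
python3 go.py .4658 .1866 .068
```

```text
t 18.12 tcp [0.4673 0.1832 0.1678] tilt -1.0 delta mm [ 3.6 -1.2 99.8] spin 0.001 F [ 0.8 -0.6 -1.1] open 40.7 q6 1.84 r 0.502
```

Call:
carry_out(
  moves=[3.2, -1.2, 30, 0, 0, 0, 40, 0, 0, 0, 0, 0, 0, 0, 0, 0, 0, 0, 10, 0, 0, 0, 8, 0, 0, 0, 6, 0, 0, 0, 5, 0, 0, 0, 0, 0, 0, 0, 0, 0],
)

```text
time_s: 19.38
ee_pos: [0.4654, 0.1864, 0.0687]
tcp_rot: [-0.0, 0.67, 0.743, 0.0]
contact_force: [-2.0, -0.6, 5.7]
opening: 0.0406
grasp_force: 41.4
```

```bash
python3 go.py .4658 .1866 .068; python3 nxt.py .6450 -.1594
```

```text
t 19.38 tcp [0.4654 0.1864 0.0687] tilt -1.0 delta mm [0.2 0.4 0.7] spin 0.0 F [-2.  -0.6  5.7] open 40.6 q6 1.85 r 0.501
[0.6414, -0.2818, 0.022, 0.0508]
[0.6439, -0.1592, 0.0211, 0.0506]
[0.5316, -0.0676, 0.0305, 0.0496]
t 19.43 tcp [0.4654 0.1864 0.0688] tilt -1.0 delta mm [-362.5  143.1  -61.2] spin 0.0 F [-1.8 -0.4  4.9] open 40.5 q6 1.85 r 0.501
```

Call:
carry_out(
  moves=[0, 0, 0, 0, 0, 0, 0, 0, 0, 0, -30, 0, 0, 0, -50, 0, 0, 0, -20, 0],
  jaw=54,
)

```text
time_s: 20.05
ee_pos: [0.4669, 0.1869, 0.1711]
tcp_rot: [0.001, 0.67, 0.743, 0.002]
contact_force: [-0.4, 0.7, -0.5]
opening: 0.054
grasp_force: 0.0
```

Call:
carry_out(
  moves=[-52, 20.4, 0, 0, -52, 20.4, 0, 0, -52, 20.4, 0, 0, -52, 20.4, 0, 0, -52, 20.4, 20, 0, -52, 20.4, 30, 0, -52, 20.4, 20, 0, 0, 0, 0, 0, 0, 0, 0, 0],
  jaw=62,
)

```text
time_s: 21.18
ee_pos: [0.6441, -0.1601, 0.0984]
tcp_rot: [-0.001, 0.67, 0.742, -0.0]
contact_force: [-0.7, 0.3, 0.1]
opening: 0.0617
grasp_force: 0.0
```

```bash
python3 go.py .6445 -.1593 .023
```

```text
t 21.18 tcp [ 0.6441 -0.1601  0.0984] tilt -1.0 delta mm [ 0.7  0.6 75.4] spin -0.0 F [-0.7  0.3  0.1] open 61.7 q6 1.22 r 0.664
```

Call:
carry_out(
  moves=[0, 0, 20, 0, 0, 0, 40, 0, 0, 0, 16, 0, 0, 0, 0, 0, 0, 0, 0, 0],
)

```text
time_s: 21.8
ee_pos: [0.6457, -0.1602, 0.0246]
tcp_rot: [0.001, 0.67, 0.743, 0.001]
contact_force: [-0.1, -0.3, 0.2]
opening: 0.062
grasp_force: 0.0
```

Call:
carry_out(
  moves=[0, 0, 0, 0, 0, 0, 0, 0, 0, 0, 0, 0, 0, 0, 0, 0],
  jaw=30,
)

```text
time_s: 22.3
ee_pos: [0.6458, -0.1606, 0.0247]
tcp_rot: [0.001, 0.67, 0.743, 0.001]
contact_force: [-0.4, 0.5, 6.8]
opening: 0.041
grasp_force: 40.6
```

Call:
carry_out(
  moves=[0, 0, -50, 0, 0, 0, -55, 0, 50.4, -12, -42, 0, 50.4, -12, 0, 0, 50.4, -12, 0, 0, 50.4, -12, 0, 0, 50.4, -12, 0, 0, 50.4, -12, 0, 0, 0, 0, 0, 0, 0, 0, 0, 0],
)

```text
time_s: 23.55
ee_pos: [0.5431, 0.1298, 0.1675]
tcp_rot: [0.0, 0.67, 0.743, 0.0]
contact_force: [-0.5, -0.2, -1.8]
opening: 0.0408
grasp_force: 41.0
```

```bash
python3 go.py .5415 .1342 .068
```

```text
t 23.55 tcp [0.5431 0.1298 0.1675] tilt -1.0 delta mm [ 4.6 -1.2 99.5] spin 0.0 F [-0.5 -0.2 -1.8] open 40.8 q6 1.7 r 0.558
```

Call:
carry_out(
  moves=[3.3, -1.2, 30, 0, 0, 0, 40, 0, 0, 0, 0, 0, 0, 0, 0, 0, 0, 0, 10, 0, 0, 0, 8, 0, 0, 0, 6, 0, 0, 0, 5, 0, 0, 0, 0, 0, 0, 0, 0, 0],
)

```text
time_s: 24.8
ee_pos: [0.5413, 0.1332, 0.0686]
tcp_rot: [-0.0, 0.67, 0.743, 0.0]
contact_force: [-2.7, -0.5, 4.3]
opening: 0.0411
grasp_force: 41.5
```

```bash
python3 go.py .5415 .1342 .068; python3 nxt.py .6420 -.2818
```

```text
t 24.8 tcp [0.5413 0.1332 0.0686] tilt -1.0 delta mm [1.  0.3 0.6] spin 0.0 F [-2.7 -0.5  4.3] open 41.1 q6 1.71 r 0.557
[0.6418, -0.2814, 0.0216, 0.0506]
[0.5315, -0.0674, 0.0306, 0.0505]
t 24.85 tcp [0.5413 0.1332 0.0686] tilt -1.0 delta mm [-423.2   57.4  -61.4] spin 0.0 F [-2.6 -0.4  6.4] open 40.7 q6 1.71 r 0.557
```

Call:
carry_out(
  moves=[0, 0, 0, 0, 0, 0, 0, 0, 0, 0, -30, 0, 0, 0, -50, 0, 0, 0, -20, 0],
  jaw=54,
)

```text
time_s: 25.48
ee_pos: [0.543, 0.1335, 0.171]
tcp_rot: [0.001, 0.67, 0.743, 0.002]
contact_force: [0.4, -0.3, -0.4]
opening: 0.0538
grasp_force: 0.0
```

Call:
carry_out(
  moves=[-53, 7.2, 0, 0, -53, 7.2, 0, 0, -53, 7.2, 0, 0, -53, 7.2, 0, 0, -53, 7.2, 0, 0, -53, 7.2, 20, 0, -53, 7.2, 30, 0, -52, 7, 20, 0, 0, 0, 0, 0, 0, 0, 0, 0],
  jaw=62,
)

```text
time_s: 26.72
ee_pos: [0.6417, -0.2814, 0.0978]
tcp_rot: [-0.001, 0.67, 0.742, 0.0]
contact_force: [0.3, 1.1, 0.4]
opening: 0.0621
grasp_force: 0.0
```

```bash
python3 go.py .6422 -.2815 .023
```

```text
t 26.73 tcp [ 0.6417 -0.2814  0.0978] tilt -1.0 delta mm [-0.2  0.5 74.8] spin -0.0 F [0.3 1.1 0.4] open 62.1 q6 1.05 r 0.701
```

Call:
carry_out(
  moves=[0.5, 0, 20, 0, 0, 0, 40, 0, 0, 0, 16, 0, 0, 0, 0, 0, 0, 0, 0, 0],
)

```text
time_s: 27.35
ee_pos: [0.6431, -0.2812, 0.024]
tcp_rot: [0.001, 0.67, 0.743, 0.0]
contact_force: [0.2, 0.0, -0.0]
opening: 0.0622
grasp_force: 0.0
```

Call:
carry_out(
  moves=[0, 0, 0, 0, 0, 0, 0, 0, 0, 0, 0, 0, 0, 0, 0, 0],
  jaw=30,
)

```text
time_s: 27.85
ee_pos: [0.6432, -0.2818, 0.0241]
tcp_rot: [0.001, 0.67, 0.743, 0.001]
contact_force: [-0.4, 1.2, 5.8]
opening: 0.0408
grasp_force: 40.7
```

Call:
carry_out(
  moves=[0, 0, -50, 0, 0, 0, -55, 0, 53, -15.9, -42, 0, 53, -15.9, 0, 0, 53, -15.9, 0, 0, 53, -15.9, 0, 0, 53, -15.9, 0, 0, 53, -15.9, 0, 0, 53, -15.9, 0, 0, 53, -15.9, 0, 0],
)

```text
time_s: 29.1
ee_pos: [0.4733, 0.1238, 0.1656]
tcp_rot: [0.0, 0.67, 0.742, 0.001]
contact_force: [1.0, 0.7, -0.7]
opening: 0.0407
grasp_force: 40.8
```

Call:
carry_out(
  moves=[0, 0, 0, 0, 0, 0, 0, 0, 0, 0, 0, 0],
)

```text
time_s: 29.48
ee_pos: [0.4745, 0.1213, 0.1651]
tcp_rot: [0.0, 0.67, 0.742, 0.0]
contact_force: [0.5, -0.1, -0.1]
opening: 0.0409
grasp_force: 40.8
```

```bash
python3 go.py .4720 .1270 .068
```

```text
t 29.48 tcp [0.4745 0.1213 0.1651] tilt -1.0 delta mm [ 6.  -2.  97.1] spin -0.002 F [ 0.5 -0.1 -0.1] open 40.9 q6 1.72 r 0.49
```

Call:
carry_out(
  moves=[5.8, -2, 30, 0, 0, 0, 38, 0, 0, 0, 0, 0, 0, 0, 0, 0, 0, 0, 10, 0, 0, 0, 8, 0, 0, 0, 6, 0, 0, 0, 5, 0, 0, 0, 0, 0, 0, 0, 0, 0],
)

```text
time_s: 30.72
ee_pos: [0.4713, 0.128, 0.0681]
tcp_rot: [-0.0, 0.67, 0.743, 0.0]
contact_force: [-0.7, 0.2, 2.9]
opening: 0.0411
grasp_force: 40.9
```

```bash
python3 go.py .4720 .1270 .068
```

```text
t 30.73 tcp [0.4713 0.128  0.0681] tilt -1.0 delta mm [-1.1  0.6  0.1] spin 0.0 F [-0.7  0.2  2.9] open 41.1 q6 1.73 r 0.488
```

Call:
carry_out(
  moves=[0, 0, 0, 0, 0, 0, 0, 0, 0, 0, -30, 0, 0, 0, -50, 0, 0, 0, -50, 0],
  jaw=54,
)

```text
time_s: 31.35
ee_pos: [0.471, 0.1278, 0.1991]
tcp_rot: [-0.0, 0.67, 0.743, -0.0]
contact_force: [0.6, 0.7, -0.2]
opening: 0.054
grasp_force: 0.0
```

Call:
carry_out(
  moves=[-50, -15, 0, 0, -50, -15, 0, 0, -50, -15, 0, 0, -50, -15, 0, 0, -50, -15, 0, 0, -50, -15, 0, 0, 0, 0, 0, 0, 0, 0, 0, 0],
  jaw=50,
)

```text
time_s: 32.35
ee_pos: [0.4126, -0.1796, 0.1979]
tcp_rot: [-0.0, 0.67, 0.742, 0.0]
contact_force: [-0.3, 0.1, -0.1]
opening: 0.05
grasp_force: 0.0
```

```bash
python3 - <<'E'
from meas import *
from go import delta
f=grab("top"); W=cloud(f); save(f,"t2",(100,140,500,340),2)
for t in tins(W,.085,.099,.3): print([round(float(v),4) for v in t[:5]])
f=grab("wrist"); save(f,"w3"); W=cloud(f)
hsv=cv2.cvtColor(f["img"],cv2.COLOR_RGB2HSV); m=(hsv[...,1]>110)&(hsv[...,0]<20)&(W[...,2]>.015)&(W[...,2]<.04)
p=W[m]; c=p.mean(0); 
fit=cv2.fitLine(p[:,:2].astype(np.float32),cv2.DIST_L2,0,.01,.01).ravel(); print("handle n",len(p),c.round(4),cv2.minAreaRect(p[:,:2].astype(np.float32)),"line",fit, "top z",np.percentile(p[:,2],90), "yrange",p[:,1].min(),p[:,1].max())
g=(W[...,2]>.009)&(W[...,2]<.03)&(W[...,0]>.36)&(W[...,0]<.5)&(hsv[...,1]<90)&(W[...,1]>-.14)&(W[...,1]<.03)
q=W[g]; print("rod/hook n",len(q),"hook extents", q[:,0].min(),q[:,0].max(),q[:,1].min(),q[:,1].max())
h=q[q[:,0]>.44]; print("tip",h.mean(0) if len(h) else None)
delta(.413,-.19,.1)
E
```

```text
[460.0, 0.5375, 0.18, 0.1439, 0.0922]
[396.0, 0.6108, 0.1415, 0.0211, 0.0945]
[395.0, 0.6055, 0.2004, 0.0215, 0.0943]
[405.0, 0.541, 0.1342, 0.0215, 0.0946]
[408.0, 0.5355, 0.1942, 0.0213, 0.0945]
[412.0, 0.4713, 0.1272, 0.0212, 0.0947]
[419.0, 0.4651, 0.1862, 0.021, 0.0943]
handle n 5773 [ 0.4122 -0.1964  0.0276] ((0.4120088219642639, -0.20000889897346497), (0.1506483405828476, 0.023996876552700996), 84.41608428955078) line [ 0.09725998  0.995259    0.41216695 -0.1964019 ] top z 0.028912088963380676 yrange -0.2754374241803981 -0.12434950793282543
rod/hook n 1778 hook extents 0.4150749852499207 0.43276520657088263 -0.12489782136406251 -0.03061084363517004
tip None
t 32.45 tcp [ 0.4128 -0.1788  0.1979] tilt -1.0 delta mm [-11.2  -1.   97.9] spin 0.001 F [-0.1  0.5 -0.1] open 50.0 q6 1.06 r 0.45
```

View pics/t2.png

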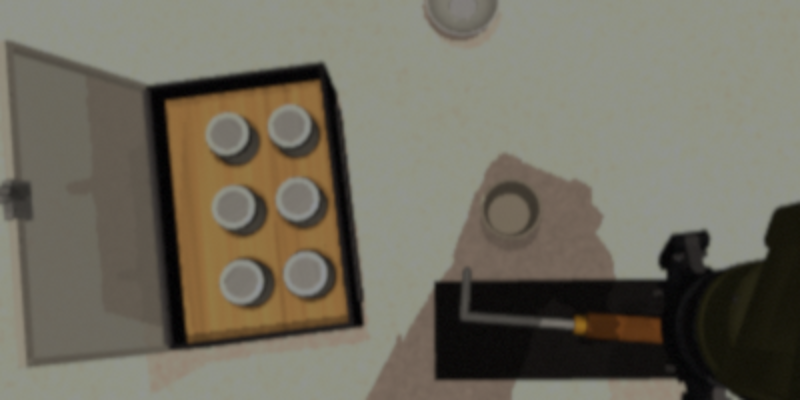

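View pics/w3.png

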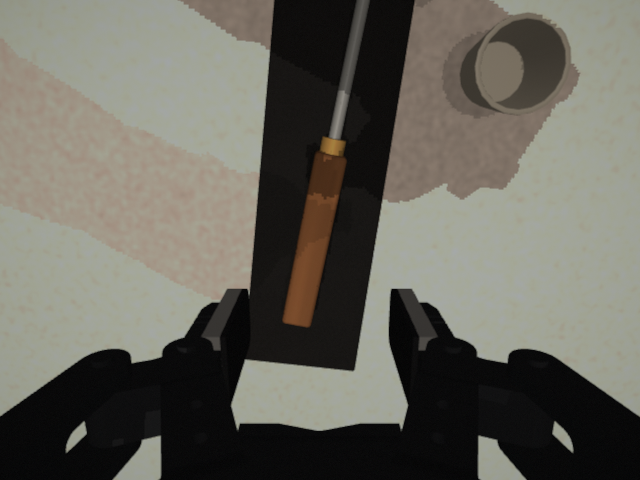

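Call:
carry_out(
  moves=[0, 0, 0, 0.1, 0, 0, 0, 0.1, -9.1, 1.1, 20, 0, 0, 0, 50, 0, 0, 0, 50, 0, 0, 0, 30, 0, 0, 0, 0, 0, 0, 0, 0, 0],
)

```text
time_s: 33.45
ee_pos: [0.4139, -0.1886, 0.0491]
tcp_rot: [0.001, 0.74, 0.673, 0.0]
contact_force: [-0.2, -0.7, -0.4]
opening: 0.05
grasp_force: 0.0
```

```bash
python3 go.py .413 -.188 .008 -.0974
```

```text
t 33.45 tcp [ 0.4139 -0.1886  0.0491] tilt -1.0 delta mm [ 0.5 -1.1 41.1] spin 0.002 F [-0.2 -0.7 -0.4] open 50.0 q6 1.24 r 0.455
```

Call:
carry_out(
  moves=[0.5, -1.1, 20, 0, 0, 0, 15, 0, 0, 0, 5, 0, 0, 0, 0, 0, 0, 0, 0, 0],
)

```text
time_s: 34.08
ee_pos: [0.4123, -0.1886, 0.0085]
tcp_rot: [0.0, 0.741, 0.672, 0.0]
contact_force: [-0.2, -0.9, -0.4]
opening: 0.0502
grasp_force: 0.0
```

Call:
carry_out(
  moves=[0, 0, 0, 0, 0, 0, 0, 0, 0, 0, 0, 0, 0, 0, 0, 0, 0, 0, 0, 0],
  jaw=10,
  grip_force=110,
)

```text
time_s: 34.7
ee_pos: [0.4122, -0.1885, 0.0088]
tcp_rot: [0.0, 0.741, 0.672, 0.0]
contact_force: [-1.8, 0.9, 8.2]
opening: 0.0215
grasp_force: 108.5
```

```bash
python3 - <<'E'
from h import *
from go import delta
delta(.413,-.188,.008,-.0974)
f=grab("top"); save(f,"t3")
for t in ["lid_ring"]: print(t,[(np.round(d["centre"],1).tolist(),round(d["confidence"],2)) for d in arm.recognise(f,t)][:3])
W=cloud(f)
# lid: points above .11 at y>.2
g=(W[...,2]>.115)&(W[...,1]>.2)&(W[...,0]>.38)&(W[...,0]<.7)
v,u=np.nonzero(g); p=W[g]; xh=np.array([np.cos(.103),np.sin(.103)]); yh=np.array([-xh[1],xh[0]]); O=np.array([.5363,.1787])
b=(p[:,:2]-O)@yh-.085; a=(p[:,:2]-O)@xh; z=p[:,2]-.103
ang=np.arctan2(z,-b); r=np.hypot(b,z)
k=r<.168; print("lid n",k.sum(),"angle med",np.median(ang[k]),np.percentile(ang[k],[10,90]))
k=r>.176; print("ring n",k.sum(),"a",np.percentile(a[k],[5,50,95]),"ang",np.percentile(ang[k],[5,50,95]),"r",np.percentile(r[k],[5,50,95]))
f=grab("scene"); save(f,"s3",(480,100,640,340),2.5)
print("scene",[(np.round(d["centre"],1).tolist(),round(d["confidence"],2)) for d in arm.recognise(f,"lid_ring")][:3])
W=cloud(f); p=W[(W[...,2]>.27)&(W[...,0]>.45)&(W[...,0]<.62)&(W[...,1]>.2)&(W[...,1]<.45)]
b=(p[:,:2]-O)@yh-.085; a=(p[:,:2]-O)@xh; z=p[:,2]-.103
r=np.hypot(b,z); k=r>.178; print("scene ring n",k.sum(),"a",np.percentile(a[k],[5,50,95]),"r",np.percentile(r[k],[5,50,95]),"ang",np.percentile(np.arctan2(z,-b)[k],[5,50,95]))
print("mean",p[k].mean(0), "bbox",p[k].min(0),p[k].max(0))
E
```

```text
t 34.7 tcp [ 0.4122 -0.1885  0.0088] tilt -1.0 delta mm [0.6 0.8 0.8] spin 0.0 F [-1.8  0.9  8.2] open 21.5 q6 1.24 r 0.453
lid_ring [([137.4, 244.8], 0.97)]
lid n 9475 angle med 1.9140487503788968 [1.89884663 1.93175153]
ring n 319 a [-0.00853025 -0.00048109  0.00337028] ang [1.80343618 1.90133191 1.99428647] r [0.17674471 0.20191157 0.22304529]
scene [([558.1, 237.7], 0.93), ([498.5, 279.5], 0.67), ([396.1, 311.5], 0.36)]
scene ring n 870 a [0.00141259 0.00401479 0.00583111] r [0.18228632 0.20386799 0.22188487] ang [1.81780103 1.91788979 2.01498456]
mean [0.52434739 0.33205771 0.29339819] bbox [0.51785553 0.3094594  0.27025606] [0.529038   0.3543647  0.31518177]
```

View pics/s3.png

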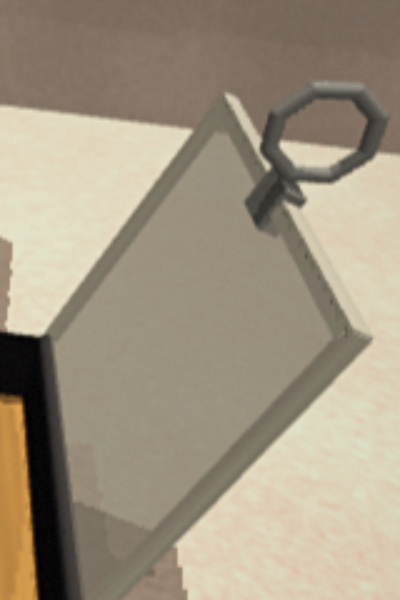

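Call:
carry_out(
  moves=[0, 0, -20, 0, 0, 0, -45, 0, 0, 0, -45, 0, 0, 0, -50, 0, 0, 0, -50, 0, 0, 0, -45, 0, 0, 0, -25, -0.1, 0, 0, 0, -0.1, 0, 0, 0, 0, 0, 0, 0, 0],
)

```text
time_s: 36.15
ee_pos: [0.4114, -0.1881, 0.2875]
tcp_rot: [-0.001, 0.67, 0.742, -0.0]
contact_force: [-0.1, -0.0, -2.2]
opening: 0.0217
grasp_force: 108.1
```

Call:
carry_out(
  moves=[40, 10, 0, 0, 42, 11, 0, 0, 42, 11, 0, 0, 42, 11, 0, 0, 42, 11, 0, 0, 42, 11, 0, 0, 42, 11, 0, 0, 42, 11, 0, 0, 0, 0, 0, 0, 0, 0, 0, 0],
)

```text
time_s: 37.4
ee_pos: [0.4635, 0.1524, 0.2874]
tcp_rot: [-0.0, 0.67, 0.743, -0.001]
contact_force: [0.1, -0.6, -1.8]
opening: 0.0218
grasp_force: 108.2
```

```bash
python3 - <<'E'
from h import *
from go import delta
delta(.4660,.1536,.2845)
f=grab("scene"); save(f,"s4",(300,80,640,340),2.2)
print("ring proj",proj(f,np.array([.5215,.3308,.292])))
W=cloud(f); O=np.array([.5363,.1787]); xh=np.array([np.cos(.103),np.sin(.103)]); yh=np.array([-xh[1],xh[0]])
for n in ("scene","top"):
    if n=="top": f=grab("top"); save(f,"t4",(50,150,350,350),2.5); W=cloud(f)
    a=(W[...,:2]-O)@xh; b=(W[...,:2]-O)@yh; z=W[...,2]
    g=(z>.265)&(z<.32)&(b>.05)&(b<.2)
    v,u=np.nonzero(g)
    for nm,k in (("rod",(a<-.055)&(b<.14)),("tip",(a>-.07)&(a<-.02)&(b>.13)),("ring",(a>-.012)&(a<.012))):
        k=k&g
        if k.sum(): print(n,nm,k.sum(),"a",np.percentile(a[k],[2,50,98]).round(4),"b",np.percentile(b[k],[2,50,98]).round(4),"z",np.percentile(z[k],[2,50,98]).round(4))
E
```

```text
t 37.4 tcp [0.4635 0.1524 0.2874] tilt -1.0 delta mm [0.9 2.6 2.9] spin -0.0 F [ 0.1 -0.6 -1.8] open 21.8 q6 1.79 r 0.488
ring proj [606.94973548 152.9792598 ]
scene rod 831 a [-0.5232 -0.0714 -0.0682] b [0.0507 0.0784 0.1371] z [0.2698 0.296  0.3162]
scene tip 204 a [-0.0699 -0.0533 -0.0226] b [0.1312 0.1498 0.1563] z [0.2651 0.2957 0.2995]
scene ring 946 a [-0.0022  0.0041  0.0081] b [0.1322 0.1515 0.1746] z [0.2671 0.2912 0.3143]
```

View pics/s4.png

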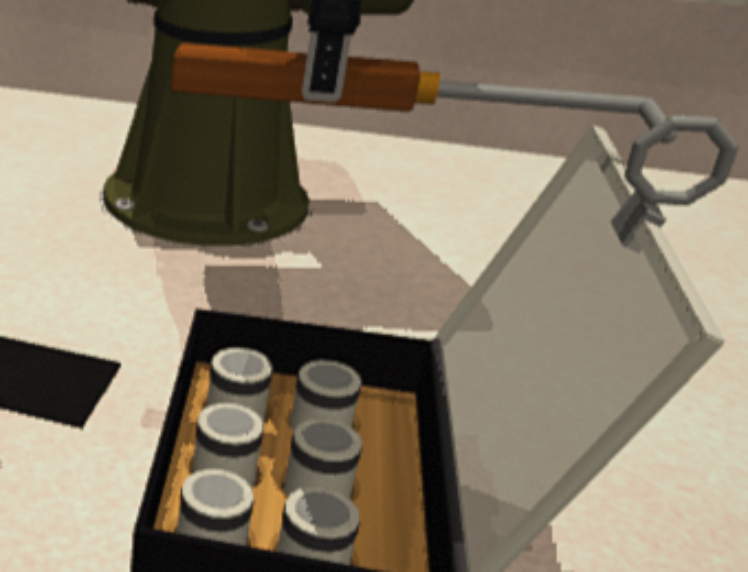

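Call:
carry_out(
  moves=[0.5, 0, 2.5, 0, 0, 15, 0, 0, 0, 15, 0, 0, 0, 12, 0, 0, 0, 10, 0, 0, 0, 0, 0, 0, 0, 0, 0, 0],
)

```text
time_s: 38.38
ee_pos: [0.5155, 0.1587, 0.2854]
tcp_rot: [-0.0, 0.67, 0.743, -0.0]
contact_force: [-0.5, -0.7, -2.2]
opening: 0.0216
grasp_force: 108.3
```

```bash
python3 - <<'E'
from h import *
from go import delta
delta(.5157,.1588,.2845)
f=grab("scene"); save(f,"s5",(540,90,640,190),5)
E
```

```text
t 38.38 tcp [0.5155 0.1587 0.2854] tilt -1.0 delta mm [0.1 0.2 0.9] spin 0.0 F [-0.5 -0.7 -2.2] open 21.6 q6 1.77 r 0.539
```

View pics/s5.png

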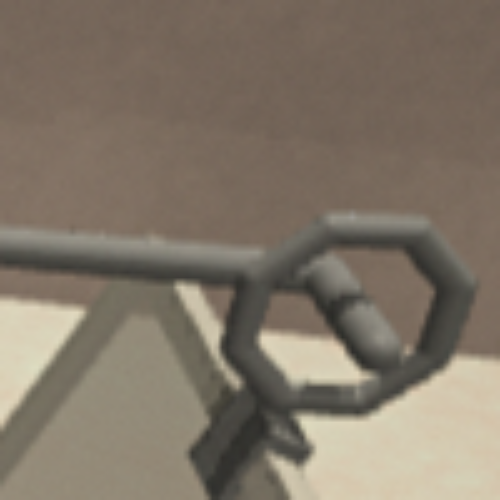

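Call:
carry_out(
  moves=[-19.1, 0, -5.8, 0, -19.6, 0, -3.8, 0, -19.9, 0, -1.9, 0, -20, 0, 0.1, 0, -19.8, 0, 2.1, 0, -19.5, 0, 4.1, 0, -19, 0, 6, 0, -18.3, 0, 7.9, 0, -17.5, 0, 9.7, 0, -16.4, 0, 11.3, 0],
)

```text
time_s: 39.67
ee_pos: [0.5353, -0.0305, 0.255]
tcp_rot: [-0.0, 0.67, 0.743, 0.0]
contact_force: [-0.1, 2.7, -2.3]
opening: 0.0216
grasp_force: 108.1
```

```bash
cat > lid.py <<'E'
from h import *
def lid(f):
    W=cloud(f); xh=np.array([np.cos(.103),np.sin(.103)]); yh=np.array([-xh[1],xh[0]]); O=np.array([.5363,.1787])
    a=(W[...,:2]-O)@xh; b=(W[...,:2]-O)@yh-.085; z=W[...,2]-.103
    r=np.hypot(b,z); g=(np.abs(a)<.115)&(r>.05)&(r<.165)&(z>-.002)
    return np.percentile(np.arctan2(z,-b)[g],[10,25,50,75,90]).round(3),g.sum()
E
python3 - <<'E'
from lid import *
from go import delta
delta(.5157,.1588,.2845)
f=grab("scene"); save(f,"s6"); print(lid(f)); f=grab("top"); print(lid(f))
E
```

```text
t 39.67 tcp [ 0.5353 -0.0305  0.255 ] tilt -1.0 delta mm [ 1.903e+02 -1.000e-01 -2.940e+01] spin -0.0 F [-0.1  2.7 -2.3] open 21.6 q6 1.41 r 0.536
(array([1.02 , 1.026, 1.038, 1.062, 1.09 ]), np.int64(3552))
(array([0.998, 1.003, 1.012, 1.03 , 1.051]), np.int64(3230))
```

View pics/s6.png

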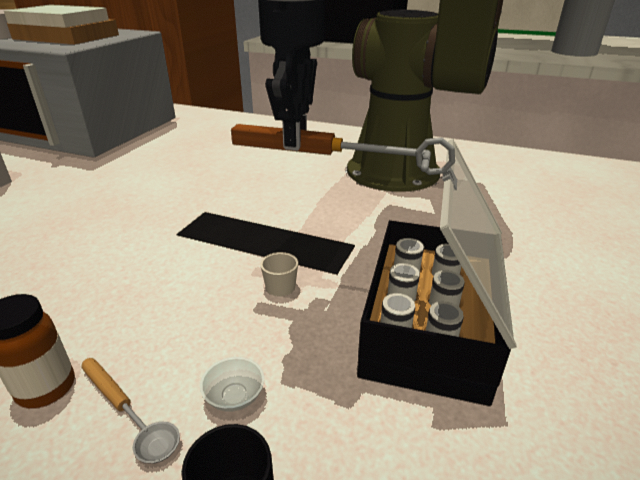

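Call:
carry_out(
  moves=[-15.2, 0, 12.9, 0, -13.8, 0, 14.4, 0, -12.3, 0, 15.7, 0, -10.7, 0, 16.8, 0, -9, 0, 17.8, 0, -7.2, 0, 18.6, 0, -5.3, 0, 19.2, 0, -3.3, 0, 19.7, 0, -1.3, 0, 15, 0, 0, 0, 0, 0],
)

```text
time_s: 41.02
ee_pos: [0.542, -0.1074, 0.1042]
tcp_rot: [-0.001, 0.67, 0.742, -0.001]
contact_force: [-0.2, 0.9, -1.9]
opening: 0.0214
grasp_force: 108.3
```

```bash
python3 - <<'E'
from lid import *
from go import delta
delta(.5432,-.107,.082)
f=grab("scene"); print(lid(f)); f=grab("top"); print(lid(f))
E
```

```text
t 41.02 tcp [ 0.542  -0.1074  0.1042] tilt -1.0 delta mm [ 0.3  1.3 22.2] spin -0.0 F [-0.2  0.9 -1.9] open 21.4 q6 1.27 r 0.553
(array([0.13 , 0.136, 0.146, 0.165, 0.185]), np.int64(8426))
(array([0.125, 0.133, 0.145, 0.164, 0.187]), np.int64(7679))
```

Call:
carry_out(
  moves=[0, 0, 8, 0, 0, 0, 6, 0, 0, 0, 4, 0, 0, 0, 0, 0, 0, 0, 0, 0],
)

```text
time_s: 41.75
ee_pos: [0.543, -0.1071, 0.0877]
tcp_rot: [-0.0, 0.67, 0.743, -0.0]
contact_force: [0.2, -0.6, -1.4]
opening: 0.0216
grasp_force: 108.3
```

```bash
python3 - <<'E'
from lid import *
from go import delta
delta(.5432,-.107,.082)
f=grab("scene"); save(f,"s7",(180,180,580,420),2); print(lid(f)); f=grab("top"); print(lid(f))
E
```

```text
t 41.75 tcp [ 0.543  -0.1071  0.0877] tilt -1.0 delta mm [0.  0.2 5.7] spin 0.0 F [ 0.2 -0.6 -1.4] open 21.6 q6 1.27 r 0.553
(array([0.052, 0.057, 0.068, 0.086, 0.106]), np.int64(8467))
(array([0.048, 0.056, 0.068, 0.086, 0.109]), np.int64(7688))
```

Call:
carry_out(
  moves=[0, 0, 4, 0, 0, 0, 3, 0, 0, 0, 0, 0, 0, 0, 0, 0],
)

```text
time_s: 42.35
ee_pos: [0.5435, -0.1071, 0.081]
tcp_rot: [0.0, 0.67, 0.743, 0.0]
contact_force: [0.9, -1.4, 2.4]
opening: 0.0218
grasp_force: 108.9
```

```bash
python3 - <<'E'
from lid import *
from go import delta
delta(.5432,-.107,.082)
f=grab("scene"); save(f,"s7",(180,180,580,420),2); print(lid(f)); f=grab("top"); print(lid(f))
E
```

```text
t 42.35 tcp [ 0.5435 -0.1071  0.081 ] tilt -1.0 delta mm [ 0.1 -0.3 -1. ] spin -0.0 F [ 0.9 -1.4  2.4] open 21.8 q6 1.27 r 0.554
(array([0.034, 0.04 , 0.05 , 0.067, 0.087]), np.int64(8474))
(array([0.03 , 0.039, 0.051, 0.069, 0.092]), np.int64(7672))
```

Call:
carry_out(
  moves=[0, 0, 3, 0, 0, 0, 0, 0, 0, 0, 0, 0],
)

```text
time_s: 42.82
ee_pos: [0.5432, -0.1071, 0.0776]
tcp_rot: [-0.0, 0.67, 0.743, 0.0]
contact_force: [0.7, -0.9, 2.4]
opening: 0.0217
grasp_force: 108.7
```

Call:
carry_out(
  moves=[0, 0, -8, 0, 0, 0, -6, 0, 0, 0, 0, 0, 0, 0, 0, 0],
)

```text
time_s: 43.32
ee_pos: [0.543, -0.1071, 0.0916]
tcp_rot: [-0.0, 0.67, 0.743, -0.0]
contact_force: [-0.2, 0.3, -2.0]
opening: 0.0216
grasp_force: 108.3
```

```bash
python3 - <<'E'
from lid import *
from go import delta
delta(.5432,-.107,.095)
f=grab("scene"); save(f,"s8",(180,180,580,420),2); print(lid(f)); f=grab("top"); print(lid(f))
E
```

```text
t 43.33 tcp [ 0.543  -0.1071  0.0916] tilt -1.0 delta mm [ 0.1  0.2 -3.4] spin 0.0 F [-0.2  0.3 -2. ] open 21.6 q6 1.27 r 0.553
(array([0.034, 0.04 , 0.05 , 0.068, 0.087]), np.int64(8476))
(array([0.03 , 0.039, 0.051, 0.069, 0.091]), np.int64(7676))
```

View pics/s8.png

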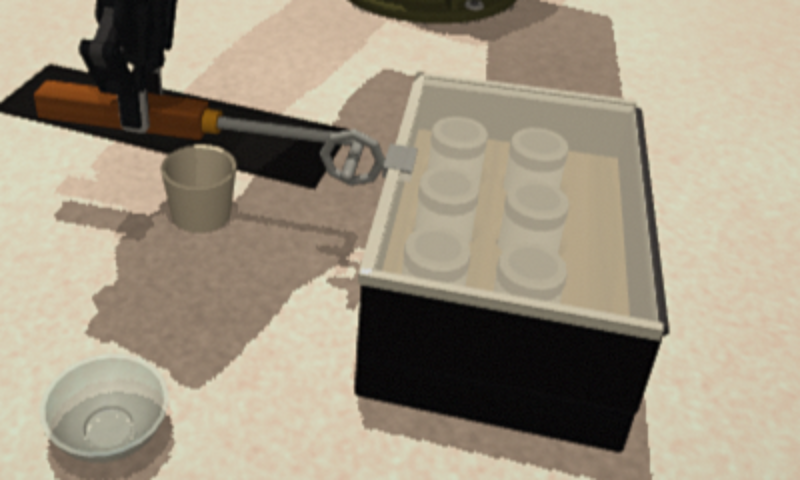

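Call:
carry_out(
  moves=[0, 0, -2, 0, 0, -10, 0, 0, 0, -14, 0, 0, 0, -14, 0, 0, 0, -14, 0, 0, 0, 0, 0, 0, 0, 0, 0, 0],
)

```text
time_s: 44.3
ee_pos: [0.4919, -0.1126, 0.094]
tcp_rot: [0.0, 0.67, 0.743, 0.0]
contact_force: [1.1, -0.4, -1.6]
opening: 0.0214
grasp_force: 108.3
```

```bash
python3 - <<'E'
from lid import *
from go import delta
delta(.405,-.185,.15,0)
f=grab("top"); print(lid(f)); save(f,"t9",(150,150,550,350),2)
E
```

```text
t 44.3 tcp [ 0.4919 -0.1126  0.094 ] tilt -1.0 delta mm [-63.1 -93.8 -56.1] spin 0.103 F [ 1.1 -0.4 -1.6] open 21.4 q6 1.24 r 0.505
(array([0.03 , 0.039, 0.051, 0.07 , 0.092]), np.int64(7688))
```

View pics/t9.png

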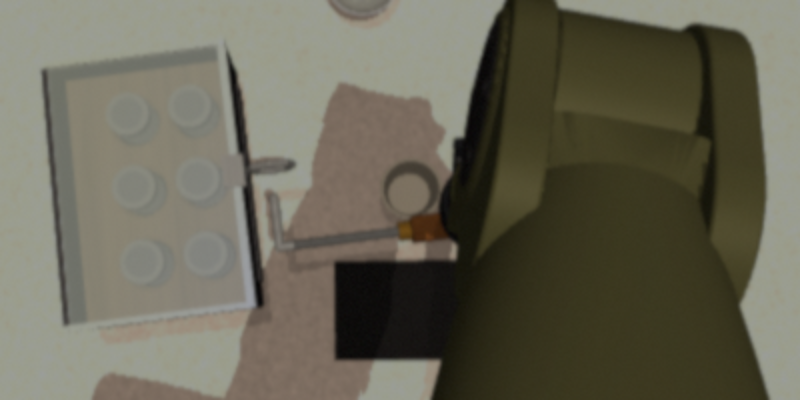

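Call:
carry_out(
  moves=[0, 0, -30, 0, 0, 0, -26, 0, 0, 0, 0, 0.103, 0, 0, 0, 0, -36, -43, 0, 0, -36, -43, 0, 0, 0, 0, 40, 0, 0, 0, 40, 0, 0, 0, 0, 0, 0, 0, 0, 0],
)

```text
time_s: 45.6
ee_pos: [0.4061, -0.1846, 0.0705]
tcp_rot: [0.0, 0.707, 0.708, 0.0]
contact_force: [-0.7, -0.2, -0.8]
opening: 0.0213
grasp_force: 108.5
```

```bash
python3 go.py .405 -.185 .011 0
```

```text
t 45.6 tcp [ 0.4061 -0.1846  0.0705] tilt -1.0 delta mm [-0.4 -1.1 59.5] spin 0.001 F [-0.7 -0.2 -0.8] open 21.3 q6 1.14 r 0.446
```

Call:
carry_out(
  moves=[0, 0, 30, 0, 0, 0, 20, 0, 0, 0, 6, 0, 0, 0, 3, 0, 0, 0, 2, 0, 0, 0, 0, 0, 0, 0, 0, 0],
)

```text
time_s: 46.48
ee_pos: [0.4065, -0.1847, 0.0095]
tcp_rot: [0.001, 0.707, 0.707, 0.001]
contact_force: [0.3, 2.4, 4.9]
opening: 0.0218
grasp_force: 109.6
```

```bash
python3 go.py .405 -.185 .009 0
```

```text
t 46.48 tcp [ 0.4065 -0.1847  0.0095] tilt -1.0 delta mm [-0.3 -1.5  0.5] spin 0.0 F [0.3 2.4 4.9] open 21.8 q6 1.14 r 0.446
```

Call:
carry_out(
  moves=[0, 0, 0, 0, 0, 0, 0, 0, 0, 0, 0, 0, 0, 0, -20, 0, 0, 0, -40, 0, 0, 0, -50, 0, 0, 0, -50, 0, 0, 0, -50, 0, 0, 0, 0, 0, 0, 0, 0, 0],
  jaw=50,
  grip_force=30,
)

```text
time_s: 47.72
ee_pos: [0.4051, -0.1843, 0.218]
tcp_rot: [-0.0, 0.707, 0.707, -0.0]
contact_force: [-1.0, -0.1, -0.1]
opening: 0.0498
grasp_force: 0.0
```

```bash
python3 - <<'E'
from lid import *
from go import delta
delta(.405,-.185,.2,0)
f=grab("wrist"); save(f,"w9"); W=cloud(f)
hsv=cv2.cvtColor(f["img"],cv2.COLOR_RGB2HSV); m=(hsv[...,1]>110)&(hsv[...,0]<20)&(W[...,2]>.01)&(W[...,2]<.06)
p=W[m]; print(cv2.minAreaRect(p[:,:2].astype(np.float32)),p[:,1].min(),p[:,1].max(),np.percentile(p[:,2],[5,50,95]))
n=np.linalg.lstsq(np.c_[p[:,:2],np.ones(len(p))],p[:,2],rcond=None)[0]; print("slope",n)
f=grab("scene"); print(lid(f))
E
```

```text
t 47.73 tcp [ 0.4051 -0.1843  0.218 ] tilt -1.0 delta mm [-0.7 -0.1 18. ] spin -0.0 F [-1.  -0.1 -0.1] open 49.8 q6 1.14 r 0.445
((0.4076077342033386, -0.19612550735473633), (0.024003230035305023, 0.15077181160449982), 0.4642329812049866) -0.2714390098089292 -0.12077042319957963 [0.02477864 0.02792293 0.02925077]
slope [ 0.00076391 -0.01097599  0.02520434]
(array([0.034, 0.04 , 0.05 , 0.068, 0.087]), np.int64(8481))
```

View pics/w9.png

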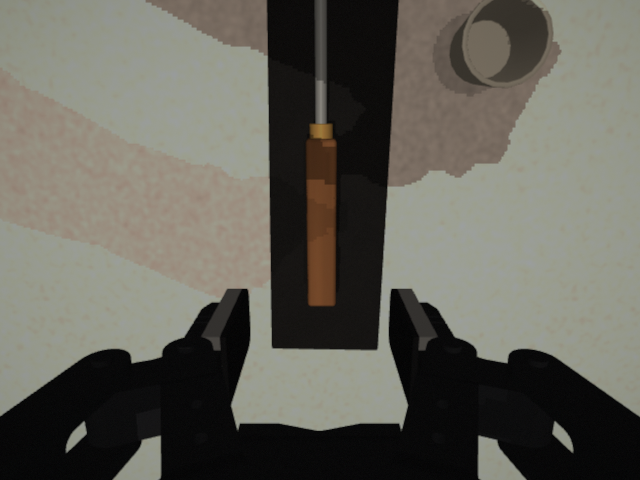

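```bash
python3 -c "
from bench import arm
print(arm.sign_off())"
```

```text
the job is handed in; nothing more can be done
None
```

I handed the job in: all six pockets hold upright tins, the lid was drawn shut with the hook, the pole lies flat on its mat and the cup was left alone. No result came back from the judging.

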